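Fill the parts feeder and set its batch wheel

TASK

Put all the loose steel nuts into the feeder's tip tray, then lift the tray by its bar so that they all slide into the hopper, and let the tray down again. Set the thumbwheel on the control box squarely to 5, and only when all that is done push the start lever over, away from the robot. Leave the carton and the jar where they are.

Things in the scene. Friction and masses are not known exactly. Their poses are not given: they have to be found in the camera images.
- nut1: A chunky plain steel hex nut, 34 mm across flats, 39 mm over corners, 18 mm thick, about 90 g. Origin: centre of one face (the underside at the start); z runs through the bore to the other face; x and the lines at 60 and 120 degrees to it run square to the flats. Absent (None) in some runs.
- nut2: Another such nut, same size and frame; may be absent (None).
- nut3: Another such nut, same size and frame; may be absent (None).
- nut4: Another such nut, same size and frame; may be absent (None).
- nut5: Another such nut, same size and frame; may be absent (None).
- nut6: Another such nut, same size and frame; may be absent (None).
- mat: Fixed black rubber mat on the bench, 230 x 160 x 3 mm (x, y, z), on which the nuts lie at the start. Origin: centre of its underside.
- feeder: Fixed grey parts feeder, 370 x 230 mm on the bench. Origin: centre of its underside; its x points from the tip tray towards the open hopper. Hopper: open-topped, 150 (x) x 200 (y) mm inside, centred 115 mm along x from this origin, its rim 152 mm above the bench (75 mm on the tray's side), with a steel floor and sloping steel cheeks.
- hopper_floor (a point): Centre of the hopper's inner floor, 13.5 mm above the bench; axes as feeder. Nuts with their origins within 80 mm (x), 100 mm (y) and less than 70 mm above it are in the hopper.
- tray_floor (a point): Centre of the upper side of the tip tray's floor (89 mm above the bench when down); turns with the tray; axes as feeder when down. The tray is 165 (x) x 176 (y) mm inside, with 30 mm high walls 4 mm thick on the -x side and both y sides; it is open, without a lip, on the +x side, where its floor ends 20 mm past the hinge over the hopper.
- tray_bar (a point): Middle of the tray's steel handle bar, turning with the tray: a round bar 12 mm in diameter, 110 mm long along y between two arms, 107 mm above the bench when the tray is down, 42 mm clear (centre to wall) on the -x side of the tray's back wall. Pinched across, it can turn between the finger pads.
- tray_hinge (a point): Middle of the tray's hinge, whose axis lies along y of feeder, 85 mm above the bench; the bar is 187 mm from it in -x and 22 mm above it when the tray is down.
- tray (a joint): Angle of the tip tray in rad: 0 down (level), growing as the bar end rises, up to 1.25. It falls back down by its own weight (0.35 kg) if let go. Nuts slide out well above about 0.75.
- control: Fixed grey control box, 130 x 190 x 60 mm. Origin: centre of its underside. The thumbwheel stands out of its top 50 mm to +y of the origin, the start lever 50 mm to -y.
- dial_top (a point): Topmost point of the thumbwheel's rim (fixed point, 86 mm above the bench, 26 mm above the box's top); axes as control. Black wheel, 68 mm in diameter, 22 mm wide, its axis along y of control, bearing white digits 0 to 9 round its rim, upright as seen from the robot. The digit at the very top, between the two white marks on the box, is the one that is set.
- dial (a joint): Angle of the thumbwheel in rad: 0.6283 per digit (0 with the 0 on top, 3.142 with the 5 on top), stops at 0 and 9. Rolling its top away from the robot (+x of control) raises the number. It turns against light friction (about 1.2 N at the rim) and stays where it is left; there are no clicks.
- start_tip (a point): Centre of the black ball, 26 mm in diameter, on the tip of the start lever. The lever is 50 mm long from its pivot, which lies 82 mm above the bench along y of control; the ball centre is at about 126 mm height at either end.
- start (a joint): Angle of the start lever in rad: 0 leaning towards the robot (-x of control, off), 1.0 leaning away (on); it stays where it is left, turning at about 1.2 N at the ball.
- carton: Bystander: closed cardboard carton 60 x 90 x 45 mm, origin at the centre of its underside.
- jar: Bystander: glass jar with a black cap, 60 mm in diameter, 90 mm high, origin at the centre of its underside.
Not all that is in view belongs to the job. Leave any purple or yellow look-alike of the nut5 alone.

How it is judged:
By the outcome, as a careful person would: the job done as asked, in the order asked, and still so for the second after the job is handed in, with the robot touching nothing.
Of nut1, nut2, nut3, nut4, nut5, nut6 only 4 to 6 are there at a start; the rules pass over those that are not, and their reading is None.
At some moment in a run one of nut1, nut2, nut3, nut4, nut5, nut6 may be knocked a few centimetres aside while the robot is not near it.
Once in a run the grip may slacken for a moment while it holds something.
It also fails if it takes over 200 s, if anything falls off the work surface, if the arm or the gripper's body presses on something with over 40 N, if the wrist force passes 120 N, or if a joint passes its speed limit or range.

ROBOT

A 7-joint arm with a two-finger parallel gripper is mounted at the origin on the work surface. World frame = base frame: x ahead of the robot, y to its left, z up, the work surface at z = 0. Lengths are in m, angles in rad, forces in N, time in s.
With the tool pointing down it reaches from about 0.35 to 0.9 m from the base axis. Payload 8.1 kg.
Tool frame: the origin (TCP) lies between the finger pads; the fingertips stand 25 mm ahead of it and the grasp point (between the pads) lies 6 mm ahead of it; z points along the fingers, y is the direction in which the jaws open and shut (so a half turn about z gives the same grasp; the last joint's range is limited). The gripper opens to 92 mm and grips with 3 to 60 N. Pads are 19 mm wide; open, the fingers measure 130 mm over their backs; the gripper's body (75 mm by 190 mm) begins 47 mm behind the grasp point.
Start: joints at [1.068, 0.434, 0.025, 1.573, -0.012, 1.134, -0.075], TCP at [0.243, -0.576, 0.252] pointing down, gripper open.
Joint ranges: [-2.62, 2.62], [-0.44, 2.09], [-1.27, 1.32], [0.08, 2.57], [-1.32, 4.46], [0.12, 2], [-2.74, 2.74]. Speed limits (rad/s): [2.22, 2.22, 3.01, 3.01, 3.14, 3.14, 3.14].

INTERFACE

Orientations are given as a rotation vector (axis times angle).
In Python, from cell import * gives the robot as it stands.
- The arm moves only by the shell command python3 -m jog 'ROWS' [FORCE]. ROWS is JSON, one flat list of numbers, 5 for each row, row after row: the finger opening in mm, from 0 to 91.8, then the shift along the tool's x, y, z in units of 40 mm (1.0 is 40 mm), then the turn about the tool's z in units of 6 degrees (1.0 is 6 degrees). A call has 1 to 20 rows; each row shifts and turns the pose as measured when the row begins, along the tool's axes as they then stand; what a row does not reach is not made up. A row lasts 1/12 s, in which the tool goes at most 41.7 mm and 7.16 degrees, less where a joint would pass 70% of its speed; a pose out of reach is approached as far as the arm can. A call is refused whole if a number of a shift passes 1 or a number of a turn 1, either way. A call with a gripper value outside its range is refused whole. The fingers move at their own pace and stop on an object; FORCE is the grip in N (left out, the last holds). Time passes only in rows, so rows that do not move let the fingers close. It gives the time, the measured TCP pose, the force and the opening at its end, in the units of the state.
- observe(): the state, without advancing time (a new reading comes with each control period).
- get_image(name): name is "scene" or "top"; returns the picture (420x560x3 uint8, red, green, blue); there is no depth.
- camera_params(name): a dict with "intrinsics" (3x3 intrinsics, pixels), "dist_coeffs" ([k1, k2, p1, p2, k3] as OpenCV has them; the pictures are not rectified), "xyz" and "orientation" of the camera in the world. Camera axes: x right, y down, z forward; pixel columns grow to the right and rows downward; lengths in m; the calibration is good to about 2 mm. A picture is of the moment at which its call begins. camera_params takes no time and is no camera call.
- sign_off(): hands the job in, once; it reports no verdict.
The state is a dict: "clock": time; "joints": joint angles; "dq": joint speeds; "joint_efforts": joint torques, N m; "position": TCP position; "ee_rot": TCP orientation; "force": force on the tool from outside, world axes, zero at the start; "ft_torque": the same for the moment, N m; "width": opening from 0.0 (shut) to 1.0 (fully open).
Only numpy, scipy, OpenCV 4.12 (cv2) and the standard library are available. Lean on these libraries where they do the work, as an engineer would, in place of code of your own. Each camera call takes 0.05 s, during which the arm holds its last target. There are 200 camera calls.

## Working session

There is one attempt and no reset: what is moved stays moved. The work goes in short steps, Python scripts to look and compute and a shell command to move; the robot and the scene stay as the last step left them, time stands still between calls to the robot, and variables do not carry over. Pictures are saved under pics/ and viewed, about 12 in all and at most 16, crops included, and the job is handed in when it is done.

```bash
mkdir -p pics; ls; cat > h.py <<'E'
from cell import *
import numpy as np, cv2
from scipy.spatial.transform import Rotation as R
def cam(n):
    p=camera_params(n); K=np.array(p["intrinsics"],float); d=np.array(p["dist_coeffs"],float)
    o=np.array(p["orientation"],float); Rm=R.from_rotvec(o).as_matrix() if o.size==3 else o.reshape(3,3)
    return K,d,np.array(p["xyz"],float),Rm
def ray(n,uv,z):
    K,d,c,Rm=cam(n)
    q=cv2.undistortPoints(np.array(uv,float).reshape(-1,1,2),K,d).reshape(-1,2)
    v=np.c_[q,np.ones(len(q))]@Rm.T
    return c+v*((z-c[2])/v[:,2])[:,None]
def proj(n,P):
    K,d,c,Rm=cam(n)
    return cv2.projectPoints(((np.array(P,float).reshape(-1,3)-c)@Rm).reshape(-1,1,3),np.zeros(3),np.zeros(3),K,d)[0].reshape(-1,2)
def snap(n,f=None):
    im=cv2.cvtColor(np.asarray(get_image(n)),cv2.COLOR_RGB2BGR)
    if f: cv2.imwrite("pics/"+f,im)
    return im
def todo(x,y,z):
    "shift in tool units (40mm) to a TCP target"
    s=observe(); Rm=R.from_rotvec(s["ee_rot"]).as_matrix()
    return np.round(Rm.T@(np.array([x,y,z])-s["position"])/0.04,2)
E
python3 - <<'E'
from h import *
for n in("scene","top"):
    snap(n,n+"0.png"); print(n,cam(n)[2],cam(n)[3].round(2).tolist())
s=observe();print({k:np.round(v,3).tolist() for k,v in s.items()}); print(R.from_rotvec(s["ee_rot"]).as_matrix().round(3))
E
```

```text
pics
scene [1.08313216 0.61161483 0.72146118] [[-0.78, 0.36, -0.51], [0.62, 0.48, -0.62], [0.02, -0.8, -0.6]]
top [ 0.46718378 -0.08490496  1.26615313] [[0.02, -1.0, 0.07], [-1.0, -0.02, 0.02], [-0.02, -0.07, -1.0]]
{'clock': 0.1, 'joints': [1.068, 0.435, 0.025, 1.574, -0.012, 1.134, -0.075], 'dq': [-0.001, 0.002, 0.002, -0.002, 0.001, 0.001, -0.0], 'joint_efforts': [0.003, -66.913, 0.988, -31.514, -0.061, 0.037, 0.0], 'position': [0.243, -0.575, 0.251], 'ee_rot': [-3.078, -0.623, 0.001], 'force': [-0.079, -0.161, -0.65], 'ft_torque': [0.065, 0.04, 0.034], 'width': 0.999}
[[ 0.921  0.389 -0.001]
 [ 0.389 -0.921  0.001]
 [-0.    -0.001 -1.   ]]
```

View pics/top0.png

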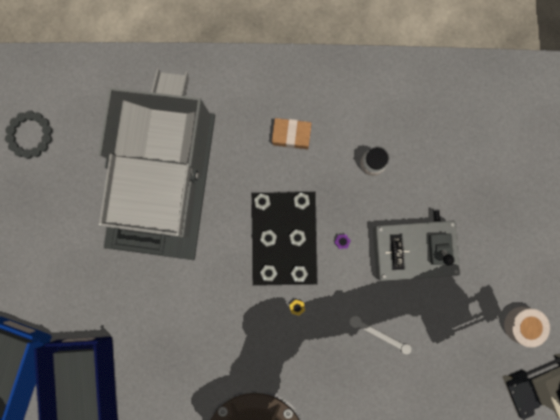

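View pics/scene0.png

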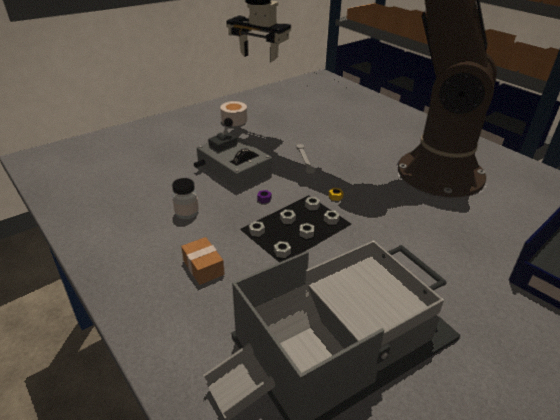

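Top view: six steel nuts on the black mat at about (262,201), (302,201), (268,238), (298,238), (269,273) and (300,273). The look-alikes are the purple ring at (343,241), the yellow ring at (297,307) and the loose white ring at (530,328). I'm taking the six grey ones. Next I measure and check them in a close crop.

```bash
cat > nuts.py <<'E'
from h import *
def nuts(im,z=0.021,draw=None):
    K,d,c,Rm=cam("top")
    hsv=cv2.cvtColor(im,cv2.COLOR_BGR2HSV)
    m=((hsv[...,2]>105)&(hsv[...,1]<70)).astype(np.uint8)
    box=np.zeros_like(m); box[180:300,240:325]=1; m*=box
    S=6; mb=cv2.resize(im,None,fx=S,fy=S,interpolation=cv2.INTER_CUBIC)
    out=[]
    cs,_=cv2.findContours(m,cv2.RETR_EXTERNAL,cv2.CHAIN_APPROX_NONE)
    for k in cs:
        if cv2.contourArea(k)<60: continue
        x,y,w,h=cv2.boundingRect(k); x0,y0=x-4,y-4
        g=cv2.cvtColor(im[y0:y+h+4,x0:x+w+4],cv2.COLOR_BGR2GRAY)
        G=cv2.resize(g,None,fx=8,fy=8,interpolation=cv2.INTER_CUBIC)
        cc,_=cv2.findContours((G>85).astype(np.uint8),cv2.RETR_EXTERNAL,cv2.CHAIN_APPROX_NONE)
        q=max(cc,key=cv2.contourArea).reshape(-1,2)
        P=ray("top",(q+0.5)/8-0.5+[x0,y0],z)[:,:2]
        hull=cv2.convexHull((P*1e4).astype(np.float32)); M=cv2.moments(hull)
        ctr=np.array([M["m10"],M["m01"]])/M["m00"]/1e4
        th=np.deg2rad(np.arange(0,60,1)); wd=[sum(np.ptp(P@[np.cos(t+a),np.sin(t+a)]) for a in(0,np.pi/3,2*np.pi/3))/3 for t in th]
        # smallest mean width = normals of the flats
        f=sum(np.array(wd)*np.exp(6j*th)); flat=np.rad2deg(np.angle(-f))/6
        out.append((ctr.round(4).tolist(),round(float(flat),0),round(min(wd)*1e3,1),round(max(wd)*1e3,1)))
    return out
E
python3 - <<'E'
from nuts import *
im=cv2.imread("pics/top0.png")
for o in nuts(im): print(o)
a=cv2.resize(im[180:325,235:370],None,fx=4,fy=4,interpolation=cv2.INTER_CUBIC)
b=cv2.resize(im[60:265,85:225],None,fx=4,fy=4,interpolation=cv2.INTER_CUBIC)
cv2.imwrite("pics/c1.png",a)
cv2.imwrite("pics/c2.png",cv2.resize(np.hstack([im[60:260,90:220],im[200:300,360:470].repeat(2,0).repeat(2,1)]),None,fx=2.2,fy=2.2,interpolation=cv2.INTER_CUBIC))
E
```

```text
([0.4983, -0.0541], 29.0, np.float64(325.0), np.float64(341.5))
```

View pics/c1.png

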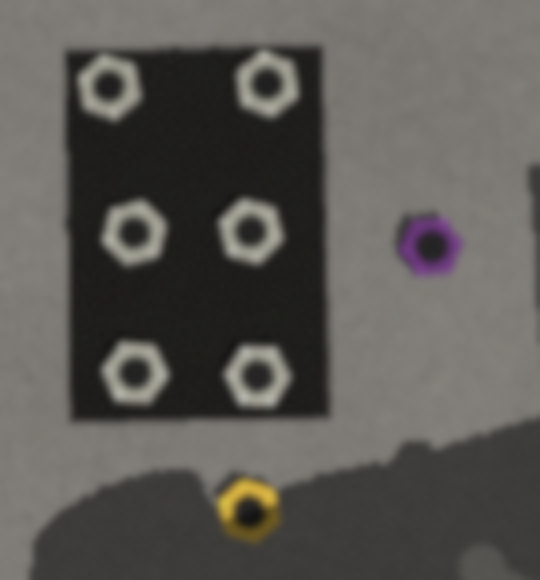

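View pics/c2.png

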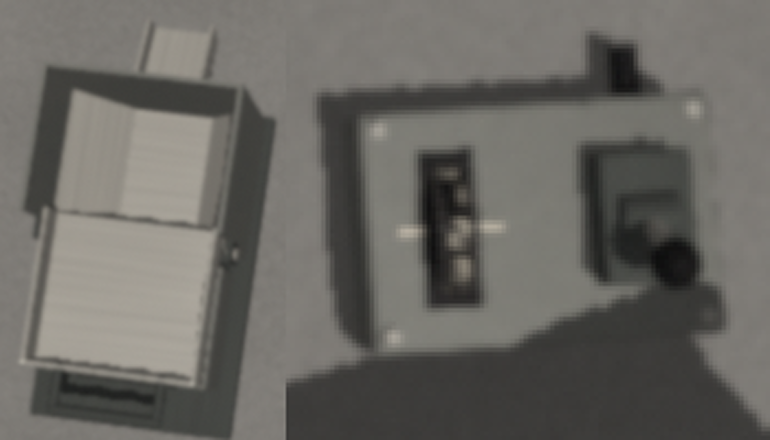

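The crop confirms six plain steel nuts, with purple and yellow set apart from them. Now I measure them, plus the feeder and the control box.

```bash
python3 - <<'E'
s=open("nuts.py").read()
s=s.replace("box=np.zeros_like(m); box[180:300,240:325]=1; m*=box","""dk=np.zeros_like(m); dk[180:300,240:330]=(hsv[180:300,240:330,2]<55)
    mc=max(cv2.findContours(dk,cv2.RETR_EXTERNAL,cv2.CHAIN_APPROX_NONE)[0],key=cv2.contourArea)
    box=cv2.fillPoly(np.zeros_like(m),[np.array([[252,189],[318,189],[319,285],[252,287]])],1); m*=box
    m*=cv2.erode(cv2.fillPoly(np.zeros_like(m),[cv2.convexHull(mc)],1),np.ones((3,3)))""")
open("nuts.py","w").write(s)
from nuts import *
im=cv2.imread("pics/top0.png")
for o in nuts(im): print(o)
f=lambda p:np.array(p,float)/2.2+[90,60]
W=ray("top",[f(p) for p in [(45,207),(22,360),(205,385),(220,230)]],.119)
print("tray walls FL BL BR FR",W.round(4).tolist())
# bench/hopper rim corners z=.152: FL FR
H=ray("top",[f(p) for p in [(47,67),(243,88)]],.152);print("hopper far rim",H.round(4).tolist())
e=W[0]-W[1];e2=W[1]-W[2];e3=W[3]-W[2];e4=H[0]-H[1]
for v in(e,e3):print("yaw x",np.rad2deg(np.arctan2(v[1],v[0])))
for v in(e2,e4):print("yaw y",np.rad2deg(np.arctan2(-v[0],v[1])),np.linalg.norm(v))
g=lambda p:(np.array(p,float)-[286,0])/4.4+[360,200]
C=ray("top",[g(p) for p in [(379,130),(693,108),(393,338)]],.06);print("rivets",C.round(4).tolist())
v=C[0]-C[1];print("cyaw",np.rad2deg(np.arctan2(-v[0],v[1])))
v=C[0]-C[2];print("cyaw",np.rad2deg(np.arctan2(v[1],v[0])))
print("marks",ray("top",[g((411,232)),g((493,228))],.06).round(4).tolist())
print("ball",ray("top",[g((677,263))],.126).round(4).tolist())
E
```

```text
([0.4142, -0.0982], -1.0, np.float64(37.8), np.float64(41.3))
([0.4144, -0.024], -4.0, np.float64(37.8), np.float64(41.2))
([0.5017, -0.092], -15.0, np.float64(37.7), np.float64(40.9))
([0.4991, -0.0213], 17.0, np.float64(37.7), np.float64(41.0))
([0.5958, -0.0038], -3.0, np.float64(55.8), np.float64(58.1))
([0.6, -0.0995], -3.0, np.float64(56.2), np.float64(58.3))
tray walls FL BL BR FR [[0.6796, 0.3409, 0.119], [0.5194, 0.3572, 0.119], [0.4982, 0.1651, 0.119], [0.6585, 0.1556, 0.119]]
hopper far rim [[0.819, 0.3347, 0.152], [0.799, 0.1311, 0.152]]
yaw x -5.817019807795447
yaw x -3.3966564215704875
yaw y -6.294992824064455 0.19325097711082218
yaw y -5.587719865999674 0.2045720867725099
rivets [[0.5233, -0.2887, 0.06], [0.5388, -0.4574, 0.06], [0.4128, -0.2975, 0.06]]
cyaw 5.241050435864749
cyaw 4.554108508444395
marks [[0.4693, -0.3064, 0.06], [0.4723, -0.3502, 0.06]]
ball [[0.4564, -0.4291, 0.126]]
```

```bash
python3 - <<'E'
s=open("nuts.py").read()
s=s.replace("m*=cv2.erode(cv2.fillPoly(np.zeros_like(m),[cv2.convexHull(mc)],1),np.ones((3,3)))","hm=cv2.fillPoly(np.zeros_like(m),[cv2.convexHull(mc)],1); m*=cv2.erode(hm,np.ones((3,3)))")
s=s.replace("g=cv2.cvtColor(im[y0:y+h+4,x0:x+w+4],cv2.COLOR_BGR2GRAY)","g=(cv2.cvtColor(im,cv2.COLOR_BGR2GRAY)*hm)[y0:y+h+4,x0:x+w+4]")
open("nuts.py","w").write(s)
open("h.py","a").write('''
def go(x,y,z,psi=None):
    "remaining shift (tool units) and turn (6 deg units)"
    s=observe(); Rm=R.from_rotvec(s["ee_rot"]).as_matrix(); yaw=np.rad2deg(np.arctan2(Rm[1,0],Rm[0,0]))
    if psi is None: psi=yaw
    c,q=np.cos(np.deg2rad(psi)),np.sin(np.deg2rad(psi)); d=(np.array([x,y,z])-s["position"])/.04
    print("after turn:",np.round([d@[c,q,0],d@[q,-c,0],-d[2]],2),"turn",round((yaw-psi)/6,2),"| pos",np.round(s["position"],3),"yaw",round(yaw,1),"tilt",np.round(Rm[:,2],3),"w mm",round(s["width"]*91.8,1),"F",np.round(s["force"],1),"t",round(s["clock"],1))
''')
from nuts import *
for o in nuts(cv2.imread("pics/top0.png")): print(o)
go(.4144,-.024,.15,86)
E
python3 -m jog '[60,0,0,0,-1,60,0,0,0,-1,60,0,0,0,-1,60,0,0,0,-1,60,0,0,0,-1,60,0,0,0,-1,60,0,0,0,-1,60,0,0,0,-1,60,0,0,0,-1,60,0,0,0,-1,60,0,0,0,-0.5]' 10
python3 -c "
from h import *
go(.4144,-.024,.15,86)"
```

```text
([0.4142, -0.0982], -1.0, np.float64(37.8), np.float64(41.3))
([0.4144, -0.024], -4.0, np.float64(37.8), np.float64(41.2))
([0.5017, -0.092], -15.0, np.float64(37.7), np.float64(40.9))
([0.4991, -0.0213], 17.0, np.float64(37.7), np.float64(41.0))
([0.5879, -0.0038], -17.0, np.float64(38.3), np.float64(41.4))
([0.5919, -0.1001], -20.0, np.float64(38.6), np.float64(41.3))
after turn: [14.05  3.31  2.53] turn -10.52 | pos [ 0.243 -0.575  0.251] yaw 22.9 tilt [-0.001  0.001 -1.   ] w mm 91.7 F [-0.1 -0.2 -0.6] t 0.1
clock: 1.02
position: [0.2417, -0.5724, 0.2456]
ee_rot: [-2.234, -2.192, -0.005]
force: [-0.1, -0.5, -1.2]
width: 0.654
after turn: [13.98  3.35  2.39] turn 0.48 | pos [ 0.242 -0.572  0.246] yaw 88.9 tilt [-0.006  0.011 -1.   ] w mm 60.1 F [-0.1 -0.5 -1.2] t 1.0
```

```bash
python3 -m jog '[55,0.95,0.2,0,0.1,55,0.95,0.2,0,0.1,55,0.95,0.2,0,0.1,55,0.95,0.2,0,0.1,55,0.95,0.2,0,0.1,55,0.95,0.2,0,0,55,0.95,0.2,0,0,55,0.95,0.2,0,0,55,0.95,0.2,0,0,55,0.95,0.2,0,0,55,0.95,0.25,0.2,0,55,0.95,0.25,0.3,0,55,0.95,0.25,0.4,0,55,0.95,0.25,0.5,0,55,0.7,0.25,0.6,0,55,0,0,0,0]'
python3 -c "
from h import *
go(.4144,-.024,.15,86)
go(.4144,-.024,.031,86)"
```

```text
clock: 2.35
position: [0.4046, -0.0043, 0.167]
ee_rot: [-2.3, -2.124, -0.008]
force: [-0.6, -0.5, -0.6]
width: 0.602
after turn: [-0.47  0.28  0.43] turn -0.09 | pos [ 0.405 -0.004  0.167] yaw 85.4 tilt [-0.003  0.011 -1.   ] w mm 55.2 F [-0.6 -0.5 -0.6] t 2.4
after turn: [-0.47  0.28  3.4 ] turn -0.09 | pos [ 0.405 -0.004  0.167] yaw 85.4 tilt [-0.003  0.011 -1.   ] w mm 55.2 F [-0.6 -0.5 -0.6] t 2.4
```

```bash
python3 -m jog '[55,-0.47,0.28,0.4,0,55,0,0,0,0,55,0,0,0.7,0,55,0,0,0.7,0,55,0,0,0.7,0,55,0,0,0,0]'
python3 -c "
from h import *
go(.4144,-.024,.033,86)"
```

```text
clock: 2.85
position: [0.4153, -0.0208, 0.0634]
ee_rot: [-2.294, -2.13, -0.011]
force: [-0.9, -0.4, 1.3]
width: 0.598
after turn: [-0.08 -0.02  0.76] turn -0.04 | pos [ 0.415 -0.021  0.063] yaw 85.8 tilt [-0.002  0.013 -1.   ] w mm 54.9 F [-0.9 -0.4  1.3] t 2.9
```

```bash
python3 -m jog '[55,-0.08,0,0.4,0,55,0,0,0.35,0,55,0,0,0,0,20,0,0,0,0,20,0,0,0,0,20,0,0,0,0,20,0,0,0,0,20,0,0,0,0,20,0,0,-0.5,0,20,0,0,-1,0,20,0,0,-1,0,20,0,0,-1,0,20,0,0,-0.5,0]' 30
python3 -c "
from h import *
u=np.array([np.cos(np.deg2rad(-5.7)),np.sin(np.deg2rad(-5.7))]);v=np.array([-u[1],u[0]])
c=np.array([.594,.253])
for a in(-.035,.03):
  for b in(-.052,0,.052):print(a,b,(c+a*u+b*v).round(3))
go(*(c-.035*u+.052*v),.17,84)"
```

```text
clock: 3.93
position: [0.4132, -0.0256, 0.2032]
ee_rot: [-2.289, -2.128, -0.003]
force: [1.8, -1.0, -1.2]
width: 0.364
-0.035 -0.052 [0.554 0.205]
-0.035 0 [0.559 0.256]
-0.035 0.052 [0.564 0.308]
0.03 -0.052 [0.619 0.198]
0.03 0 [0.624 0.25 ]
0.03 0.052 [0.629 0.302]
after turn: [8.7  2.89 0.83] turn 0.31 | pos [ 0.413 -0.026  0.203] yaw 85.8 tilt [-0.01   0.013 -1.   ] w mm 33.4 F [ 1.8 -1.  -1.2] t 3.9
```

```bash
python3 -m jog '[20,0.95,0.3,0,0.1,20,0.95,0.3,0,0.1,20,0.95,0.3,0,0.1,20,0.95,0.3,0,0,20,0.95,0.3,0,0,20,0.95,0.3,0,0,20,0.95,0.3,0,0,20,0.95,0.3,0,0,20,0.6,0.3,0,0,20,0,0,0,0]'
python3 -c "
from h import *
go(.564,.308,.123,84)"
```

```text
clock: 4.77
position: [0.5626, 0.2963, 0.2158]
ee_rot: [-2.352, -2.076, -0.014]
force: [-1.1, 0.1, -1.1]
width: 0.363
after turn: [0.29 0.   2.32] turn -0.19 | pos [0.563 0.296 0.216] yaw 82.9 tilt [ 0.003  0.01  -1.   ] w mm 33.3 F [-1.1  0.1 -1.1] t 4.8
```

Descend, release narrowly, and rise.

```bash
python3 -m jog '[20,0.29,0,0.6,0,20,0,0,0.7,0,20,0,0,0.6,0,20,0,0,0.35,0,20,0,0,0,0]'
python3 -c "
from h import *
go(.564,.308,.122,84)"
```

```text
clock: 5.18
position: [0.564, 0.3123, 0.1249]
ee_rot: [-2.346, -2.079, -0.019]
force: [-0.1, -1.5, -0.9]
width: 0.362
after turn: [-0.11  0.01  0.07] turn -0.15 | pos [0.564 0.312 0.125] yaw 83.1 tilt [ 0.005  0.013 -1.   ] w mm 33.2 F [-0.1 -1.5 -0.9] t 5.2
```

```bash
python3 -m jog '[42,0,0,0.05,0,42,0,0,0,0,42,0,0,0,0,42,0,0,-0.5,0,42,0,0,-1,0,42,0,0,-1,0,42,0,0,0,0]'
python3 -c "
from h import *
snap('scene','s1.png')
go(.4991,-.0213,.2,77)
go(.4142,-.0982,.2,86)"
```

```text
clock: 5.77
position: [0.5637, 0.3094, 0.2314]
ee_rot: [-2.348, -2.078, -0.021]
force: [0.6, 1.3, 0.1]
width: 0.454
after turn: [-8.4   0.3   0.71] turn 1.0 | pos [0.563 0.309 0.229] yaw 83.0 tilt [ 0.004  0.012 -1.   ] w mm 41.9 F [ 0.3  0.1 -1.2] t 5.8
after turn: [-10.41  -3.     0.71] turn -0.5 | pos [0.563 0.309 0.229] yaw 83.0 tilt [ 0.004  0.012 -1.   ] w mm 41.9 F [ 0.3  0.1 -1.2] t 5.8
```

View pics/s1.png

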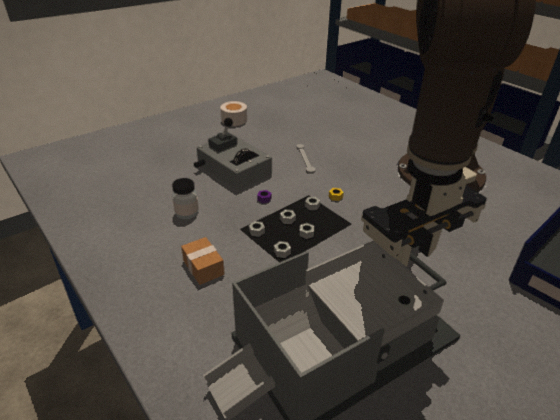

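```bash
python3 -m jog '[50,-0.95,-0.25,0,-0.3,50,-0.95,-0.25,0,-0.3,50,-0.95,-0.25,0,-0.3,50,-0.95,-0.25,0,0,50,-0.95,-0.25,0,0,50,-0.95,-0.25,0,0,50,-0.95,-0.25,0,0,50,-0.95,-0.25,0,0,50,-0.95,-0.25,0,0,50,-0.95,-0.3,0.4,0,50,-0.8,-0.2,0.5,0,50,0,0,0.3,0,50,0,0,0,0]'
python3 -c "
from nuts import *
print(proj('scene',[.564,.308,.107]))
for o in nuts(cv2.imread('pics/top0.png'))[:1]:print(o)
go(.4142,-.0982,.033,89)"
```

```text
clock: 6.9
position: [0.4306, -0.1114, 0.1763]
ee_rot: [2.246, 2.19, 0.034]
force: [-0.9, 0.8, 1.2]
width: 0.543
[[401.65554569 297.4774026 ]]
([0.4142, -0.0982], -1.0, np.float64(37.8), np.float64(41.3))
after turn: [ 0.32 -0.42  3.58] turn -0.07 | pos [ 0.431 -0.111  0.176] yaw 88.6 tilt [ 0.019  0.012 -1.   ] w mm 49.9 F [-0.9  0.8  1.2] t 6.9
```

```bash
python3 -m jog '[50,0.32,-0.42,0.5,0,50,0,0,0.5,0,50,0,0,0.8,0,50,0,0,0.8,0,50,0,0,0,0]'
python3 -c "
from h import *
go(.4142,-.0982,.033,89)"
```

```text
clock: 7.32
position: [0.4199, -0.0961, 0.0736]
ee_rot: [2.241, 2.183, 0.043]
force: [-0.8, 1.1, -0.3]
width: 0.546
after turn: [-0.06 -0.14  1.02] turn -0.08 | pos [ 0.42  -0.096  0.074] yaw 88.5 tilt [ 0.029  0.01  -1.   ] w mm 50.1 F [-0.8  1.1 -0.3] t 7.3
```

```bash
python3 -m jog '[50,-0.06,-0.14,0.5,0,50,0,0,0.4,0,50,0,0,0.05,0,20,0,0,0,0,20,0,0,0,0,20,0,0,0,0,20,0,0,0,0,20,0,0,0,0,20,0,0,-0.5,0,20,0,0,-1,0,20,0,0,-1,0,20,0,0,-1,0,20,0,0,-0.5,0,20,0,0,0,0]' 30
python3 -c "
from h import *
go(.559,.256,.2,84)"
```

```text
clock: 8.48
position: [0.4148, -0.095, 0.2125]
ee_rot: [2.227, 2.189, 0.051]
force: [0.5, 0.5, -1.5]
width: 0.362
after turn: [9.1  2.67 0.31] turn 0.84 | pos [ 0.415 -0.095  0.213] yaw 89.0 tilt [ 0.036  0.01  -0.999] w mm 33.3 F [ 0.5  0.5 -1.5] t 8.5
```

```bash
python3 -m jog '[20,0.95,0.28,0,0.2,20,0.95,0.28,0,0.2,20,0.95,0.28,0,0.2,20,0.95,0.28,0,0.2,20,0.95,0.28,0,0,20,0.95,0.28,0,0,20,0.95,0.28,0,0,20,0.95,0.28,0,0,20,0.95,0.28,0,0,20,0.4,0.1,0,0,20,0,0,0,0]'
python3 -c "
from h import *
go(.559,.256,.123,84)"
```

```text
clock: 9.4
position: [0.5543, 0.2613, 0.2149]
ee_rot: [2.338, 2.065, 0.045]
force: [-0.4, 0.3, -0.3]
width: 0.359
after turn: [-0.12  0.13  2.3 ] turn -0.18 | pos [0.554 0.261 0.215] yaw 82.9 tilt [ 0.036  0.002 -0.999] w mm 33.0 F [-0.4  0.3 -0.3] t 9.4
```

```bash
python3 -m jog '[20,-0.12,0.15,0.6,0,20,0,0,0.7,0,20,0,0,0.6,0,20,0,0,0.35,0,20,0,0,0,0,42,0,0,0,0,42,0,0,0,0,42,0,0,0,0,42,0,0,-0.5,0,42,0,0,-1,0,42,0,0,-1,0,42,0,0,0,0]'
python3 -c "
from nuts import *
for o in nuts(snap('top','t2.png')): print(o)
go(.5017,-.092,.2,75)
go(.4991,-.0213,.2,77)"
```

```text
clock: 10.4
position: [0.5563, 0.252, 0.221]
ee_rot: [2.337, 2.068, 0.036]
force: [0.5, 1.3, 0.6]
width: 0.455
([0.5017, -0.0921], -14.0, np.float64(38.6), np.float64(41.9))
([0.4991, -0.0214], 17.0, np.float64(38.6), np.float64(41.8))
([0.5851, -0.0052], -22.0, np.float64(37.4), np.float64(39.4))
([0.5913, -0.1001], -19.0, np.float64(38.8), np.float64(41.5))
after turn: [-8.63  0.92  0.45] turn 1.33 | pos [0.556 0.251 0.218] yaw 83.0 tilt [ 0.029 -0.002 -1.   ] w mm 41.6 F [-0.4 -0.2 -0.5] t 10.4
after turn: [-6.95  0.15  0.45] turn 1.0 | pos [0.556 0.251 0.218] yaw 83.0 tilt [ 0.029 -0.002 -1.   ] w mm 41.6 F [-0.4 -0.2 -0.5] t 10.4
```

```bash
python3 -c "
from h import *
go(.4991,-.0213,.16,107)"; python3 -m jog '[50,0,0,0,-1,50,0,0,0,-1,50,0,0,0,-1,50,0,0,0,-1,50,0,0,0,0]'; python3 -c "
from h import *
go(.4991,-.0213,.16,107)"
```

```text
after turn: [-6.1  -3.34  1.45] turn -4.0 | pos [0.556 0.251 0.218] yaw 83.0 tilt [ 0.029 -0.002 -1.   ] w mm 41.6 F [-0.4 -0.2 -0.5] t 10.4
clock: 10.87
position: [0.5548, 0.247, 0.2155]
ee_rot: [1.833, 2.518, 0.018]
force: [-0.2, -0.2, 0.1]
width: 0.546
after turn: [-6.01 -3.29  1.39] turn 0.15 | pos [0.555 0.247 0.216] yaw 107.9 tilt [ 0.029 -0.006 -1.   ] w mm 50.1 F [-0.2 -0.2  0.1] t 10.9
```

```bash
python3 -m jog '[50,-0.85,-0.47,0,0.15,50,-0.85,-0.47,0,0,50,-0.85,-0.47,0,0,50,-0.85,-0.47,0.2,0,50,-0.85,-0.47,0.4,0,50,-0.85,-0.47,0.4,0,50,-0.7,-0.4,0.3,0,50,0,0,0.2,0,50,0,0,0,0]'; python3 -c "
from h import *
go(.4991,-.0213,.033,107)"
```

```text
clock: 11.62
position: [0.4917, -0.0214, 0.1468]
ee_rot: [1.901, 2.478, 0.014]
force: [-0.4, 0.6, 1.5]
width: 0.542
after turn: [-0.05  0.18  2.85] turn -0.33 | pos [ 0.492 -0.021  0.147] yaw 105.0 tilt [ 0.02  -0.005 -1.   ] w mm 49.8 F [-0.4  0.6  1.5] t 11.6
```

```bash
python3 -m jog '[50,-0.05,0.18,0.3,-0.3,50,0,0,0.6,0,50,0,0,0.6,0,50,0,0,0.5,0,50,0,0,0,0]'; python3 -c "
from h import *
go(.4991,-.0213,.033,107)"
```

```text
clock: 12.03
position: [0.5024, -0.0204, 0.0652]
ee_rot: [1.877, 2.494, 0.016]
force: [-1.4, -0.9, 0.2]
width: 0.545
after turn: [ 0.   -0.08  0.81] turn -0.16 | pos [ 0.502 -0.02   0.065] yaw 106.1 tilt [ 0.023 -0.004 -1.   ] w mm 50.1 F [-1.4 -0.9  0.2] t 12.0
```

```bash
python3 -m jog '[50,0,-0.08,0.4,-0.1,50,0,0,0.35,0,50,0,0,0.05,0,20,0,0,0,0,20,0,0,0,0,20,0,0,0,0,20,0,0,0,0,20,0,0,0,0,20,0,0,-0.5,0,20,0,0,-1,0,20,0,0,-1,0,20,0,0,-1,0,20,0,0,-0.5,0.5,20,0,0,0,1,20,0,0,0,1,20,0,0,0,1,20,0,0,0,0]' 30
python3 -c "
from h import *
go(.554,.205,.2,84)"
```

```text
clock: 13.45
position: [0.4989, -0.0148, 0.211]
ee_rot: [2.306, 2.099, 0.035]
force: [0.1, 0.5, -0.9]
width: 0.367
after turn: [5.61 0.8  0.27] turn 0.1 | pos [ 0.499 -0.015  0.211] yaw 84.6 tilt [ 0.032 -0.002 -0.999] w mm 33.7 F [ 0.1  0.5 -0.9] t 13.4
```

```bash
python3 -m jog '[20,0.95,0.14,0,0.1,20,0.95,0.14,0,0,20,0.95,0.14,0,0,20,0.95,0.14,0,0,20,0.95,0.14,0,0,20,0.6,0.1,0,0,20,0,0,0,0,20,0,0,0,0]'
python3 -c "
from h import *
go(.554,.205,.123,84)"
```

```text
clock: 14.12
position: [0.5532, 0.1992, 0.2111]
ee_rot: [2.298, 2.106, 0.029]
force: [1.1, -0.5, -1.4]
width: 0.363
after turn: [0.15 0.01 2.2 ] turn 0.16 | pos [0.553 0.199 0.211] yaw 85.0 tilt [ 0.03  -0.005 -1.   ] w mm 33.3 F [ 1.1 -0.5 -1.4] t 14.1
```

```bash
python3 -m jog '[20,0.15,0,0.6,0,20,0,0,0.7,0,20,0,0,0.6,0,20,0,0,0.3,0,20,0,0,0,0,42,0,0,0,0,42,0,0,0,0,42,0,0,0,0,42,0,0,-0.5,0,42,0,0,-1,0,42,0,0,-1,0.8,42,0,0,0,0.7,42,0,0,0,0]'
python3 -c "
from nuts import *
for o in nuts(snap('top','t3.png')): print(o)
go(.5017,-.092,.16,76)"
```

```text
clock: 15.2
position: [0.5548, 0.1972, 0.2301]
ee_rot: [2.453, 1.919, 0.036]
force: [-0.7, -1.4, 0.0]
width: 0.454
([0.5017, -0.0921], -14.0, np.float64(38.6), np.float64(42.0))
([0.585, -0.0053], -22.0, np.float64(37.4), np.float64(39.4))
([0.5913, -0.1001], -19.0, np.float64(38.9), np.float64(41.5))
after turn: [-7.35  0.45  1.77] turn 0.05 | pos [0.555 0.198 0.231] yaw 76.3 tilt [ 0.036 -0.006 -0.999] w mm 41.7 F [0.2 0.5 0.2] t 15.2
```

```bash
python3 -m jog '[50,-0.9,0.06,0,0,50,-0.9,0.06,0,0,50,-0.9,0.06,0,0,50,-0.9,0.06,0.3,0,50,-0.9,0.06,0.4,0,50,-0.9,0.06,0.4,0,50,-0.9,0.06,0.4,0,50,-0.7,0.04,0.2,0,50,0,0,0,0,50,0,0,0,0]'; python3 -c "
from h import *
go(.5017,-.0921,.033,76)"
```

```text
clock: 16.08
position: [0.5067, -0.0901, 0.1556]
ee_rot: [2.418, 1.968, 0.036]
force: [0.7, 1.0, 0.3]
width: 0.551
after turn: [-0.08 -0.11  3.07] turn 0.38 | pos [ 0.507 -0.09   0.156] yaw 78.3 tilt [ 0.032 -0.004 -0.999] w mm 50.6 F [0.7 1.  0.3] t 16.1
```

```bash
python3 -m jog '[50,-0.08,-0.2,0.4,0.3,50,0,0,0.7,0,50,0,0,0.7,0,50,0,0,0.5,0,50,0,0,0,0]'; python3 -c "
from h import *
go(.5017,-.0921,.033,76)"
```

```text
clock: 16.5
position: [0.5026, -0.09, 0.0615]
ee_rot: [2.439, 1.94, 0.041]
force: [-1.1, -1.1, -0.4]
width: 0.545
after turn: [-0.06 -0.01  0.71] turn 0.17 | pos [ 0.503 -0.09   0.061] yaw 77.0 tilt [ 0.036 -0.003 -0.999] w mm 50.0 F [-1.1 -1.1 -0.4] t 16.5
```

```bash
python3 -m jog '[50,-0.06,-0.02,0.35,0.1,50,0,0,0.35,0,50,0,0,0,0,20,0,0,0,0,20,0,0,0,0,20,0,0,0,0,20,0,0,0,0,20,0,0,0,0,20,0,0,-0.5,0,20,0,0,-1,0,20,0,0,-1,0,20,0,0,-1,0,20,0,0,-0.5,-0.6,20,0,0,0,-0.6,20,0,0,0,0]' 30
python3 -c "
from h import *
go(.619,.198,.2,84)"
```

```text
clock: 17.75
position: [0.498, -0.0859, 0.2085]
ee_rot: [2.3, 2.098, 0.045]
force: [-0.9, -0.4, -0.5]
width: 0.365
after turn: [7.37 2.27 0.21] turn 0.13 | pos [ 0.498 -0.086  0.208] yaw 84.8 tilt [ 0.04  -0.002 -0.999] w mm 33.5 F [-0.9 -0.4 -0.5] t 17.8
```

```bash
python3 -m jog '[20,0.95,0.29,0,0.1,20,0.95,0.29,0,0,20,0.95,0.29,0,0,20,0.95,0.29,0,0,20,0.95,0.29,0,0,20,0.95,0.29,0,0,20,0.95,0.29,0,0,20,0.5,0.2,0,0,20,0,0,0,0,20,0,0,0,0]'
python3 -c "
from h import *
go(.619,.198,.123,84)"
```

```text
clock: 18.58
position: [0.6204, 0.1937, 0.2047]
ee_rot: [2.348, 2.048, 0.028]
force: [-0.5, -1.0, 0.0]
width: 0.363
after turn: [ 0.1  -0.05  2.04] turn -0.3 | pos [0.62  0.194 0.205] yaw 82.2 tilt [ 0.031 -0.008 -1.   ] w mm 33.4 F [-0.5 -1.   0. ] t 18.6
```

```bash
python3 -m jog '[20,0.1,-0.15,0.6,0,20,0,0,0.7,0,20,0,0,0.5,0,20,0,0,0.25,0,20,0,0,0,0,42,0,0,0,0,42,0,0,0,0,42,0,0,0,0,42,0,0,-0.5,0,42,0,0,-1,0,42,0,0,-1,0.9,42,0,0,0,0.9,42,0,0,0,0]'
python3 -c "
from nuts import *
im=snap('top','t4.png')
for o in nuts(im): print(o)
cv2.imwrite('pics/c4.png',np.hstack([cv2.resize(im[180:260,240:325],None,fx=4.4,fy=5,interpolation=cv2.INTER_CUBIC),cv2.resize(im[150:250,95:200],None,fx=4,fy=4,interpolation=cv2.INTER_CUBIC)]))
go(.5913,-.1001,.16,71)"
```

```text
clock: 19.67
position: [0.6125, 0.1868, 0.2244]
ee_rot: [2.553, 1.784, 0.024]
force: [-0.4, -1.0, -1.6]
width: 0.457
([0.5913, -0.1001], -19.0, np.float64(39.0), np.float64(41.7))
after turn: [-6.97  1.82  1.63] turn -0.13 | pos [0.613 0.187 0.225] yaw 70.2 tilt [ 0.03  -0.013 -0.999] w mm 41.9 F [ 0.3 -0.5  1.1] t 19.7
```

View pics/c4.png

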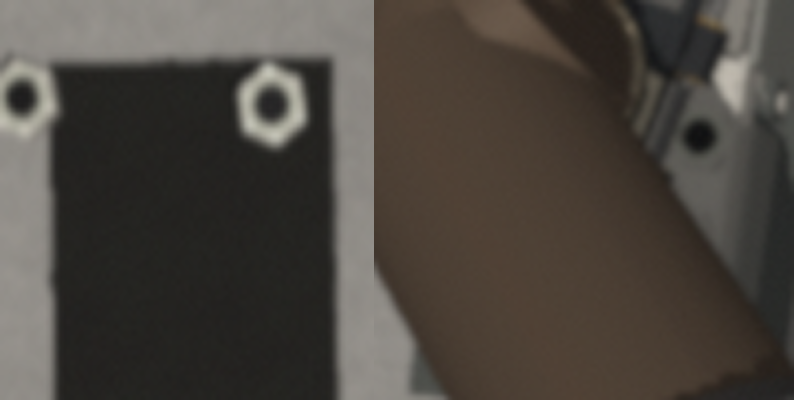

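The crop shows one nut still on the mat at crop (272,104). The other was knocked left, and now sits at about (245,199) at the mat's edge. Two spots remain: I take the right-hand nut first.

```bash
python3 -m jog '[50,-0.9,0.24,0,-0.1,50,-0.9,0.24,0,0,50,-0.9,0.24,0,0,50,-0.9,0.24,0.3,0,50,-0.9,0.24,0.4,0,50,-0.9,0.24,0.4,0,50,-0.9,0.24,0.4,0,50,-0.5,0.1,0,0,50,0,0,0,0,50,0,0,0,0]'; python3 -c "
from h import *
go(.5913,-.1001,.033,71)"
```

```text
clock: 20.55
position: [0.5893, -0.106, 0.1582]
ee_rot: [2.509, 1.854, 0.014]
force: [0.9, 0.8, 0.5]
width: 0.543
after turn: [ 0.16 -0.    3.13] turn 0.32 | pos [ 0.589 -0.106  0.158] yaw 72.9 tilt [ 0.02  -0.013 -1.   ] w mm 49.8 F [0.9 0.8 0.5] t 20.6
```

```bash
python3 -m jog '[50,0.16,-0.06,0.4,0.2,50,0,0,0.7,0,50,0,0,0.7,0,50,0,0,0.5,0,50,0,0,0,0]'; python3 -c "
from h import *
go(.5913,-.1001,.033,71)"
```

```text
clock: 20.97
position: [0.592, -0.0952, 0.064]
ee_rot: [2.517, 1.843, 0.02]
force: [-1.1, -0.3, 0.5]
width: 0.547
after turn: [-0.12  0.02  0.78] turn 0.24 | pos [ 0.592 -0.095  0.064] yaw 72.4 tilt [ 0.024 -0.01  -1.   ] w mm 50.2 F [-1.1 -0.3  0.5] t 21.0
```

```bash
python3 -m jog '[50,-0.1,0.02,0.4,0.2,50,0,0,0.35,0,50,0,0,0,0,20,0,0,0,0,20,0,0,0,0,20,0,0,0,0,20,0,0,0,0,20,0,0,0,0,20,0,0,-0.5,0,20,0,0,-1,0,20,0,0,-1,0,20,0,0,-1,0,20,0,0,-0.5,-0.6,20,0,0,0,-0.8,20,0,0,0,-0.6,20,0,0,0,0]' 30
python3 -c "
from h import *
go(.624,.25,.2,84)"
```

```text
clock: 22.3
position: [0.5903, -0.0909, 0.2098]
ee_rot: [2.304, 2.096, 0.028]
force: [-0.0, 0.7, -0.5]
width: 0.364
after turn: [ 8.56 -0.05  0.25] turn 0.1 | pos [ 0.59  -0.091  0.21 ] yaw 84.6 tilt [ 0.031 -0.008 -0.999] w mm 33.4 F [-0.   0.7 -0.5] t 22.3
```

```bash
python3 -m jog '[20,0.95,0,0,0.1,20,0.95,0,0,0,20,0.95,0,0,0,20,0.95,0,0,0,20,0.95,0,0,0,20,0.95,0,0,0,20,0.95,0,0,0,20,0.95,0,0,0,20,0.7,0,0,0,20,0.1,0,0,0,20,0,0,0,0,20,0,0,0,0]'
python3 -c "
from h import *
go(.624,.25,.123,84)"
```

```text
clock: 23.3
position: [0.6292, 0.2515, 0.2032]
ee_rot: [2.354, 2.041, 0.017]
force: [0.2, -0.3, -1.4]
width: 0.364
after turn: [-0.05 -0.12  2.  ] turn -0.36 | pos [0.629 0.252 0.203] yaw 81.8 tilt [ 0.025 -0.012 -1.   ] w mm 33.4 F [ 0.2 -0.3 -1.4] t 23.3
```

```bash
python3 -m jog '[20,-0.05,-0.17,0.6,0,20,0,0,0.7,0,20,0,0,0.5,0,20,0,0,0.2,0,20,0,0,0,0,42,0,0,0,0,42,0,0,0,0,42,0,0,0,0,42,0,0,-0.5,0,42,0,0,-1,0,42,0,0,-1,0,42,0,0,0,0]'
python3 -c "
from nuts import *
im=snap('top','t5.png')
cv2.imwrite('pics/c5.png',np.hstack([cv2.resize(im[180:220,225:265],None,fx=10,fy=10,interpolation=cv2.INTER_CUBIC),cv2.resize(snap('scene','s5.png')[230:370,290:430],(400,400),interpolation=cv2.INTER_CUBIC)]))
g=cv2.cvtColor(im,cv2.COLOR_BGR2GRAY)[185:215,228:262]
G=cv2.resize(g,None,fx=8,fy=8,interpolation=cv2.INTER_CUBIC); print(np.percentile(g,[5,50,90,99]))
for th in(150,160,170):
  cc,_=cv2.findContours((G>th).astype(np.uint8),cv2.RETR_EXTERNAL,cv2.CHAIN_APPROX_NONE); q=max(cc,key=cv2.contourArea).reshape(-1,2)
  P=ray('top',(q+.5)/8-.5+[228,185],.0195)[:,:2]; M=cv2.moments(cv2.convexHull((P*1e4).astype(np.float32)))
  t=np.deg2rad(np.arange(60)); wd=[sum(np.ptp(P@[np.cos(a+b),np.sin(a+b)]) for b in(0,np.pi/3,2*np.pi/3))/3 for a in t]
  f=np.rad2deg(np.angle(-sum(np.array(wd)*np.exp(6j*t))))/6
  print(th,M['m10']/M['m00']/1e4,M['m01']/M['m00']/1e4,f,min(wd),max(wd))
go(.58,.02,.16,84)"
```

```text
clock: 24.3
position: [0.6248, 0.2387, 0.2295]
ee_rot: [2.369, 2.015, 0.019]
force: [1.5, 1.0, 1.3]
width: 0.46
[ 34.   141.   149.   172.81]
150 0.5906561122387024 0.03946165472938451 -16.782669927221004 0.035085027397194025 0.03821183113511432
160 0.5909793981477531 0.039239924788523624 -16.76570221642674 0.03272538822975978 0.03593144946456745
170 0.5773265727837243 0.03587371004559724 14.149569457946408 0.008632251194716556 0.008968521974669727
after turn: [-5.51 -0.52  1.59] turn -0.54 | pos [0.624 0.237 0.224] yaw 80.7 tilt [ 0.025 -0.02  -0.999] w mm 42.2 F [-0.3 -0.3 -1.2] t 24.4
```

View pics/c5.png

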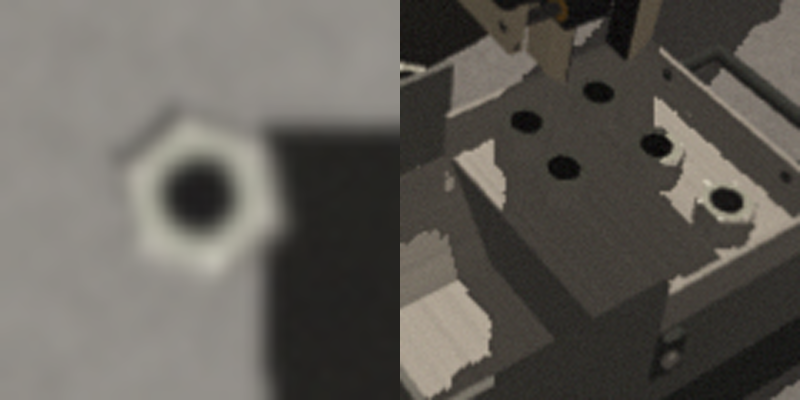

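Five bores show in the tray. nut6 lies flat-on at about (0.591, 0.039) and overlaps the mat's edge slightly.

```bash
python3 -c "
from h import *
go(.5908,.0394,.16,73)"
python3 -m jog '[50,0,0,0,0.7,50,0,0,0,0.6,50,-0.9,0,0,0,50,-0.9,0,0,0,50,-0.9,0.0,0.3,0,50,-0.9,0.0,0.4,0,50,-0.9,0,0.4,0,50,-0.4,0.0,0.4,0,50,0,0,0,0,50,0,0,0,0]'; python3 -c "
from h import *
go(.5908,.0394,.031,73)"
```

```text
after turn: [-4.96  0.66  1.59] turn 1.29 | pos [0.624 0.237 0.224] yaw 80.7 tilt [ 0.025 -0.02  -0.999] w mm 42.2 F [-0.3 -0.3 -1.2] t 24.4
clock: 25.23
position: [0.5583, 0.0396, 0.156]
ee_rot: [2.51, 1.845, -0.002]
force: [0.3, -0.1, 0.2]
width: 0.545
after turn: [0.23 0.78 3.13] turn -0.06 | pos [0.558 0.04  0.156] yaw 72.6 tilt [ 0.015 -0.023 -1.   ] w mm 50.0 F [ 0.3 -0.1  0.2] t 25.2
```

```bash
python3 -m jog '[50,0.25,0.74,0.4,0,50,0,0,0.7,0,50,0,0,0.7,0,50,0,0,0.5,0,50,0,0,0,0]'; python3 -c "
from h import *
go(.5908,.0394,.031,73)"
```

```text
clock: 25.65
position: [0.5962, 0.0455, 0.0645]
ee_rot: [2.506, 1.849, 0.009]
force: [-0.7, -1.4, -0.8]
width: 0.548
after turn: [-0.19 -0.08  0.84] turn -0.03 | pos [0.596 0.046 0.065] yaw 72.8 tilt [ 0.021 -0.019 -1.   ] w mm 50.3 F [-0.7 -1.4 -0.8] t 25.6
```

```bash
python3 -m jog '[50,-0.2,-0.1,0.4,0,50,0,0,0.35,0,50,0,0,0.05,0,20,0,0,0,0,20,0,0,0,0,20,0,0,0,0,20,0,0,0,0,20,0,0,0,0,20,0,0,-0.5,0,20,0,0,-1,0,20,0,0,-1,0,20,0,0,-1,0,20,0,0,-0.5,-0.6,20,0,0,0,-0.8,20,0,0,0,-0.6,20,0,0,0,0]' 30
python3 -c "
from h import *
go(.629,.302,.2,84)"
```

```text
clock: 26.98
position: [0.5912, 0.0505, 0.2098]
ee_rot: [2.278, 2.116, 0.023]
force: [-0.9, -0.5, -1.1]
width: 0.364
after turn: [6.35 0.28 0.24] turn 0.29 | pos [0.591 0.051 0.21 ] yaw 85.7 tilt [ 0.033 -0.014 -0.999] w mm 33.4 F [-0.9 -0.5 -1.1] t 27.0
```

```bash
python3 -m jog '[20,0.95,0.05,0,0.1,20,0.95,0.05,0,0,20,0.95,0.05,0,0,20,0.95,0.05,0,0,20,0.95,0.05,0,0,20,0.95,0.05,0,0,20,0.35,0,0,0,20,0,0,0,0,20,0,0,0,0]'
python3 -c "
from h import *
go(.629,.302,.123,84)"
```

```text
clock: 27.73
position: [0.6267, 0.2944, 0.2039]
ee_rot: [2.322, 2.067, 0.014]
force: [-0.6, -1.5, 0.1]
width: 0.365
after turn: [0.19 0.04 2.02] turn -0.11 | pos [0.627 0.294 0.204] yaw 83.3 tilt [ 0.029 -0.019 -0.999] w mm 33.5 F [-0.6 -1.5  0.1] t 27.7
```

```bash
python3 -m jog '[20,0.2,0,0.6,0,20,0,0,0.7,0,20,0,0,0.5,0,20,0,0,0.25,0,20,0,0,0,0,42,0,0,0,0,42,0,0,0,0,42,0,0,0,0,42,0,0,-0.5,0,42,0,0,-1,0,42,0,0,-1,0,42,0,-1,0,0,42,0,-1,0,0,42,-1,-1,0,0,42,-1,-1,0,0,42,-1,-1,0,0,42,-1,0,0,0,42,-1,0,0,0,42,-1,0,0,0,42,0,0,0,0]'
python3 -c "
from nuts import *
im=snap('top','t6.png');sc=snap('scene','s6.png')
cv2.imwrite('pics/c6.png',np.hstack([cv2.resize(im[60:260,80:220],(420,600),interpolation=cv2.INTER_CUBIC),cv2.resize(sc[230:370,290:430],(360,600),interpolation=cv2.INTER_CUBIC)]))
go(.47,.265,.2,84.3)"
```

```text
clock: 29.4
position: [0.4269, 0.098, 0.2258]
ee_rot: [2.34, 2.025, 0.028]
force: [0.6, -1.2, -0.6]
width: 0.457
after turn: [4.1  0.64 0.67] turn -0.39 | pos [0.428 0.104 0.227] yaw 82.0 tilt [ 0.048 -0.019 -0.999] w mm 42.0 F [-0.  1.  0.] t 29.5
```

View pics/c6.png

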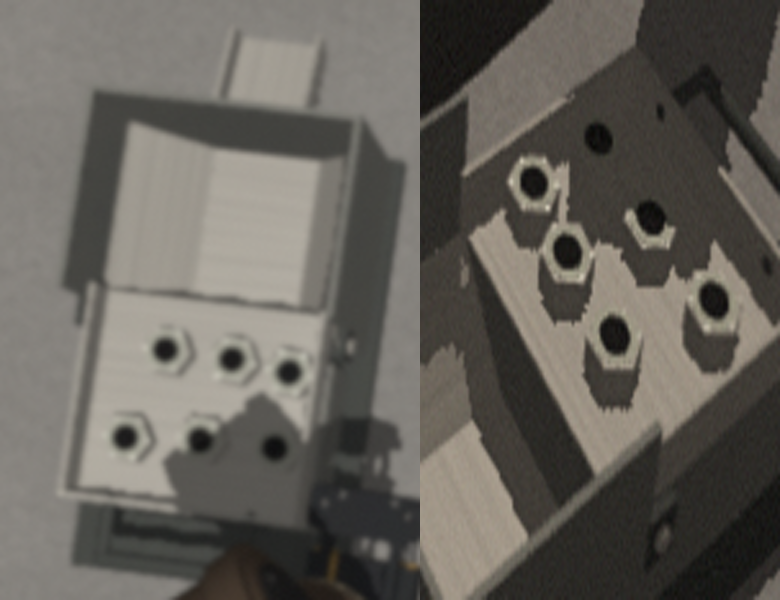

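All six nuts are in the tray. Next, one zoom on the bar, with my predicted bar overlaid as small dots.

```bash
python3 -c "
from h import *
a=cv2.imread('pics/top0.png');b=cv2.imread('pics/scene0.png')
a=cv2.convertScaleAbs(cv2.resize(a[215:265,95:195],None,fx=8,fy=8,interpolation=cv2.INTER_CUBIC),alpha=1.8);b=cv2.convertScaleAbs(cv2.resize(b[235:310,370:450],None,fx=5,fy=5,interpolation=cv2.INTER_CUBIC),alpha=1.8)
v=np.array([.099,.995]);P=[np.r_[np.array([.470,.265])+t*v,.107] for t in(-.055,0,.055)]
for p in (proj('top',P)+.5-[95,215])*8: cv2.circle(a,tuple(int(i) for i in p),3,(0,0,255),-1)
for p in (proj('scene',P)+.5-[370,235])*5: cv2.circle(b,tuple(int(i) for i in p),3,(0,0,255),-1)
c=np.zeros((400+0,1200,3),np.uint8);c[:,:800]=a;c[:375,800:]=b
cv2.imwrite('pics/c7.png',cv2.resize(np.vstack([a[:,:800],np.pad(b,((0,0),(0,400),(0,0)))]),(600,581)))"
```

```text
(no output)
```

View pics/c7.png

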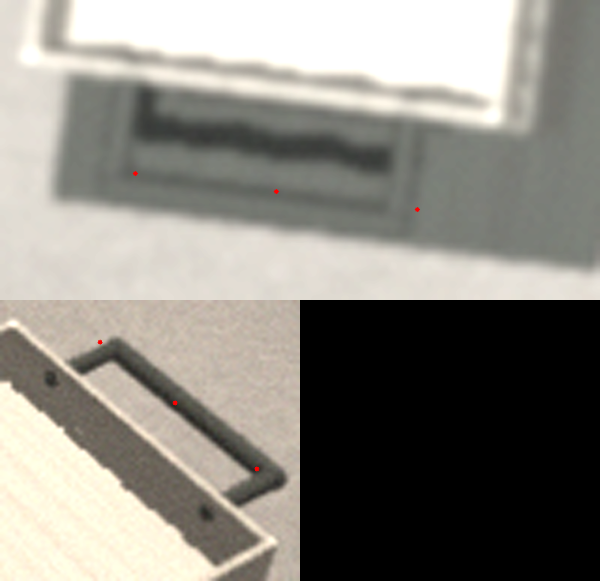

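```bash
python3 -c "
from h import *
print(ray('scene',[(422,264.1)],.107))
print(ray('scene',[(113/3.75+369.5,(345-300)/3.75+234.5),(280/3.75+369.5,(478-300)/3.75+234.5)],.109))
print(ray('top',[(262/6+94.5,190/6+214.5)],.107))
go(.466,.271,.2,84.3)"
python3 -m jog '[34,0.9,0.15,0,0,34,0.9,0.1,0,0,34,0.9,0.1,0,-0.2,34,0.9,0.1,0,-0.2,34,0.4,0.1,0,0,34,0,0,0,0,34,0,0,0,0]'
python3 -c "
from h import *
go(.466,.271,.17,84.3)"
```

```text
[[0.46588901 0.27554773 0.107     ]]
[[0.46284238 0.21718736 0.109     ]
 [0.47341307 0.33116689 0.109     ]]
[[0.4705833  0.27046413 0.107     ]]
after turn: [4.24 0.52 0.67] turn -0.39 | pos [0.428 0.104 0.227] yaw 82.0 tilt [ 0.048 -0.019 -0.999] w mm 42.0 F [-0.  1.  0.] t 29.5
clock: 30.08
position: [0.4741, 0.2737, 0.2274]
ee_rot: [2.296, 2.077, 0.045]
force: [0.0, -0.7, -0.9]
width: 0.373
after turn: [-0.09 -0.2   1.43] turn -0.01 | pos [0.474 0.274 0.227] yaw 84.3 tilt [ 0.052 -0.014 -0.999] w mm 34.2 F [ 0.  -0.7 -0.9] t 30.1
```

```bash
python3 -m jog '[34,-0.08,-0.3,0.5,0,34,0,0,0.6,0,34,0,-0.05,0.5,0,34,0,0,0,0,34,0,0,0,0]'
python3 -c "
from h import *
go(.465,.272,.119,84.3)"
```

```text
clock: 30.5
position: [0.4622, 0.2721, 0.1626]
ee_rot: [2.294, 2.079, 0.049]
force: [-0.0, 0.8, 0.2]
width: 0.371
after turn: [0.   0.07 1.09] turn 0.01 | pos [0.462 0.272 0.163] yaw 84.4 tilt [ 0.054 -0.012 -0.998] w mm 34.0 F [-0.   0.8  0.2] t 30.5
```

Now down over the bar, watching the force.

```bash
python3 -m jog '[34,0,0,0.35,0,34,0,0,0.3,0,34,0,0,0.3,0,34,0,0,0.1,0,34,0,0,0,0]' 10
python3 -c "
from h import *
go(.465,.272,.119,84.3)"
python3 -m jog '[6,0,0,0,0,6,0,0,0,0,6,0,0,0,0,6,0,0,0,0,6,0,0,0,0]' 10
python3 -c "
from h import *
go(.465,.272,.119,84.3)"
```

```text
clock: 30.92
position: [0.4669, 0.2712, 0.1229]
ee_rot: [2.295, 2.074, 0.057]
force: [-0.2, 0.4, 0.2]
width: 0.368
after turn: [ 0.01 -0.05  0.1 ] turn -0.02 | pos [0.467 0.271 0.123] yaw 84.2 tilt [ 0.059 -0.011 -0.998] w mm 33.8 F [-0.2  0.4  0.2] t 30.9
clock: 31.33
position: [0.4657, 0.2718, 0.124]
ee_rot: [2.295, 2.075, 0.055]
force: [2.8, 1.0, -4.2]
width: 0.122
after turn: [ 0.   -0.02  0.12] turn -0.01 | pos [0.466 0.272 0.124] yaw 84.2 tilt [ 0.058 -0.011 -0.998] w mm 11.2 F [ 2.8  1.  -4.2] t 31.3
```

```bash
cat > arc.py <<'E'
from h import *
import sys
P0=np.array([.4657,.2718,.124]); u=np.array([np.cos(np.deg2rad(-5.7)),np.sin(np.deg2rad(-5.7)),0])
def tgt(f): return P0+u*(-.187*np.cos(f)+.022*np.sin(f)+.187)+np.array([0,0,.187*np.sin(f)+.022*np.cos(f)-.022])
s=observe(); Rm=R.from_rotvec(s["ee_rot"]).as_matrix(); p=s["position"]
fs=np.linspace(-.1,1.35,1451); err=[np.linalg.norm(tgt(f)-p) for f in fs]; f0=fs[np.argmin(err)]
print("phi",f0.round(3),"off mm",round(min(err)*1e3,1),"F",s["force"].round(1),"T",s["ft_torque"].round(2),"w",round(s["width"]*91.8,1),"t",s["clock"])
st=float(sys.argv[1]) if len(sys.argv)>1 else .07
q=p
for k in range(1,7):
    n=tgt(f0+k*st); print((Rm.T@(n-q)/.04).round(2).tolist()); q=n
E
python3 arc.py
```

```text
phi 0.0 off mm 0.0 F [ 2.8  1.  -4.2] T [-0.01 -0.54 -0.02] w 11.2 t 31.3333
[-0.0, 0.07, -0.32]
[-0.0, 0.09, -0.32]
[-0.0, 0.11, -0.31]
[-0.0, 0.13, -0.3]
[-0.0, 0.16, -0.29]
[-0.0, 0.18, -0.28]
```

```bash
python3 -m jog '[6,0,0.07,-0.32,0,6,0,0.09,-0.32,0,6,0,0.11,-0.31,0,6,0,0.13,-0.3,0]' 20; python3 arc.py
```

```text
clock: 31.67
position: [0.4782, 0.2704, 0.1742]
ee_rot: [2.295, 2.077, 0.052]
force: [2.8, 0.6, -7.6]
width: 0.122
phi 0.276 off mm 0.5 F [ 2.8  0.6 -7.6] T [ 0.2  -0.44 -0.06] w 11.2 t 31.6667
[0.0, 0.17, -0.29]
[-0.0, 0.17, -0.28]
[-0.0, 0.19, -0.27]
[-0.0, 0.21, -0.25]
[-0.0, 0.23, -0.24]
[-0.0, 0.24, -0.22]
```

```bash
python3 -m jog '[6,0,0.17,-0.29,0,6,0,0.17,-0.28,0,6,0,0.19,-0.27,0,6,0,0.21,-0.25,0]' 20; python3 arc.py
```

```text
clock: 32.0
position: [0.5043, 0.2676, 0.2211]
ee_rot: [2.295, 2.08, 0.048]
force: [0.6, 1.3, -5.3]
width: 0.122
phi 0.56 off mm 1.9 F [ 0.6  1.3 -5.3] T [ 0.26 -0.06 -0.03] w 11.2 t 32.0
[0.01, 0.26, -0.21]
[-0.0, 0.24, -0.22]
[-0.0, 0.26, -0.2]
[-0.0, 0.27, -0.18]
[-0.0, 0.28, -0.17]
[-0.0, 0.3, -0.14]
```

```bash
python3 -m jog '[6,0,0.23,-0.24,0,6,0,0.24,-0.22,0,6,0,0.25,-0.21,0,6,0,0.26,-0.2,0]' 20; python3 arc.py
```

```text
clock: 32.33
position: [0.5415, 0.2636, 0.2589]
ee_rot: [2.295, 2.082, 0.044]
force: [6.8, 2.6, -11.2]
width: 0.122
phi 0.839 off mm 3.8 F [  6.8   2.6 -11.2] T [ 0.6  -1.07 -0.06] w 11.2 t 32.3333
[0.01, 0.34, -0.09]
[-0.0, 0.3, -0.15]
[-0.0, 0.3, -0.12]
[-0.0, 0.31, -0.1]
[-0.0, 0.32, -0.08]
[-0.0, 0.32, -0.06]
```

```bash
python3 -m jog '[6,0,0.34,-0.1,0,6,0,0.3,-0.15,0,6,0,0.3,-0.12,0,6,0,0.31,-0.1,0]' 20; python3 arc.py
```

```text
clock: 32.67
position: [0.5878, 0.2592, 0.2836]
ee_rot: [2.295, 2.086, 0.036]
force: [-3.2, -1.1, 1.6]
width: 0.117
phi 1.114 off mm 4.3 F [-3.2 -1.1  1.6] T [-0.16  0.74 -0.1 ] w 10.8 t 32.6667
[0.01, 0.35, 0.02]
[-0.0, 0.32, -0.06]
[-0.0, 0.33, -0.04]
[-0.0, 0.33, -0.02]
[-0.0, 0.33, 0.01]
[-0.0, 0.33, 0.03]
```

```bash
python3 -m jog '[6,0,0.3,0,0,6,0,0.1,0,0,6,0,0,0,0,6,0,0,0,0,6,0,0,0,0,6,0,0,0,0]' 20; python3 arc.py; python3 -c "
from h import *
im=snap('top','t8.png');sc=snap('scene','s8.png')
cv2.imwrite('pics/c8.png',np.hstack([cv2.resize(im[60:260,80:220],(420,600),interpolation=cv2.INTER_CUBIC),cv2.resize(sc[230:420,200:430],(380,600),interpolation=cv2.INTER_CUBIC)]))"
```

```text
clock: 33.17
position: [0.6053, 0.2574, 0.2884]
ee_rot: [2.297, 2.083, 0.04]
force: [-0.5, 0.4, -0.6]
width: 0.123
phi 1.209 off mm 3.9 F [-0.5  0.4 -0.6] T [ 0.02  0.14 -0.04] w 11.3 t 33.1667
[0.01, 0.35, 0.04]
[-0.0, 0.33, -0.03]
[-0.0, 0.33, -0.01]
[-0.0, 0.33, 0.02]
[-0.0, 0.33, 0.04]
[-0.0, 0.32, 0.06]
```

View pics/c8.png

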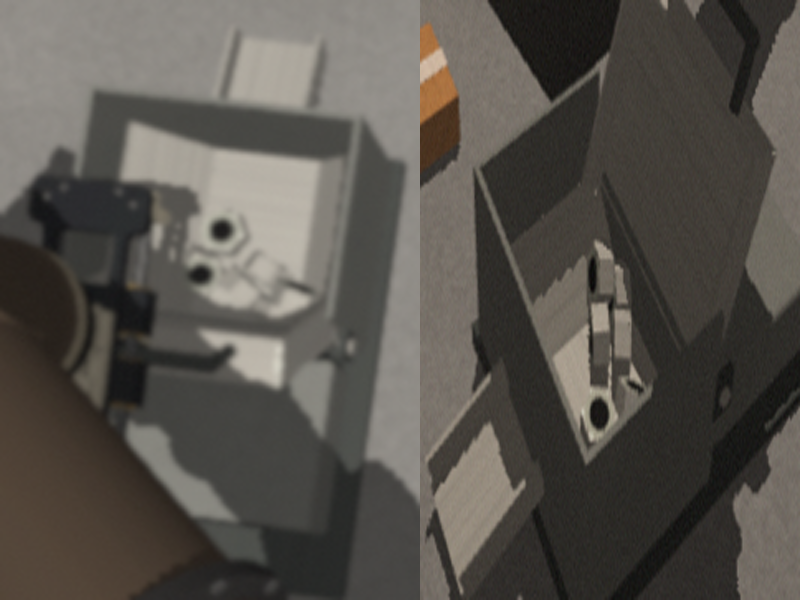

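The tray is up and empty, and the nuts lie in the hopper. Now I lower it along the reverse arc.

```bash
sed -i 's/^for k in range(1,7)/print("start off",((tgt(f0)-p)@Rm\/.04).round(2))\nq=tgt(f0)\nfor k in range(1,9)/' arc.py; python3 arc.py -0.08
```

```text
phi 1.208 off mm 3.8 F [-0.8  0.4  0.4] T [-0.01  0.28 -0.07] w 11.0 t 33.2667
start off [0.01 0.02 0.09]
[0.0, -0.37, 0.09]
[0.0, -0.36, 0.12]
[0.0, -0.35, 0.15]
[0.0, -0.33, 0.17]
[0.0, -0.32, 0.2]
[0.0, -0.3, 0.22]
[0.0, -0.28, 0.25]
[0.0, -0.26, 0.27]
```

```bash
python3 -m jog '[6,0,-0.37,0.07,0,6,0,-0.36,0.11,0,6,0,-0.35,0.14,0,6,0,-0.33,0.17,0,6,0,-0.32,0.2,0]' 20; python3 arc.py -0.08
```

```text
clock: 33.68
position: [0.5398, 0.2646, 0.2579]
ee_rot: [2.297, 2.078, 0.054]
force: [1.6, 0.2, -0.4]
width: 0.126
phi 0.829 off mm 4.0 F [ 1.6  0.2 -0.4] T [ 0.18 -0.53  0.03] w 11.5 t 33.6833
start off [-0.    0.06  0.08]
[0.0, -0.31, 0.22]
[0.0, -0.29, 0.24]
[0.0, -0.27, 0.26]
[0.0, -0.25, 0.28]
[0.0, -0.23, 0.3]
[0.0, -0.2, 0.32]
[0.0, -0.17, 0.33]
[0.0, -0.15, 0.35]
```

```bash
python3 -m jog '[6,0,-0.3,0.22,0,6,0,-0.28,0.25,0,6,0,-0.26,0.27,0,6,0,-0.25,0.28,0,6,0,-0.23,0.3,0,6,0,-0.2,0.32,0]' 20; python3 arc.py -0.08
```

```text
clock: 34.18
position: [0.4824, 0.271, 0.1893]
ee_rot: [2.292, 2.076, 0.07]
force: [2.9, -0.0, -1.7]
width: 0.124
phi 0.357 off mm 3.2 F [ 2.9 -0.  -1.7] T [ 0.   -0.8  -0.05] w 11.4 t 34.1833
start off [-0.02  0.07  0.04]
[-0.0, -0.18, 0.33]
[-0.0, -0.15, 0.34]
[-0.0, -0.13, 0.35]
[-0.0, -0.1, 0.36]
[-0.0, -0.07, 0.37]
[-0.0, -0.04, 0.37]
[-0.0, -0.01, 0.38]
[-0.0, 0.02, 0.38]
```

```bash
python3 -m jog '[6,0,-0.15,0.33,0,6,0,-0.13,0.34,0,6,0,-0.11,0.35,0,6,0,-0.08,0.34,0,6,0,0,0.1,0,6,0,0,0,0,6,0,0,0,0]' 20; python3 arc.py -0.08
```

```text
clock: 34.77
position: [0.4654, 0.2734, 0.1288]
ee_rot: [2.285, 2.079, 0.075]
force: [0.4, -0.2, -2.2]
width: 0.12
phi 0.025 off mm 1.9 F [ 0.4 -0.2 -2.2] T [-0.03 -0.05 -0.  ] w 11.0 t 34.7667
start off [-0.04  0.03  0.  ]
[-0.0, -0.06, 0.37]
[-0.0, -0.03, 0.37]
[-0.0, -0.0, 0.38]
[-0.0, 0.03, 0.38]
[-0.0, 0.06, 0.37]
[-0.0, 0.08, 0.37]
[-0.0, 0.11, 0.36]
[-0.0, 0.14, 0.35]
```

```bash
python3 -m jog '[6,0,0,0.12,0,6,0,0,0,0,34,0,0,0,0,34,0,0,0,0,34,0,0,0,0,34,0,0,-0.4,0,34,0,0.02,-1,0,34,0,0.05,-1,0,34,0,0,-1,0,34,-1,-0.5,0,0,34,-1,-0.5,0,0,34,-1,0,0,0,34,-1,0,0,0,34,-1,0,0,0,34,-1,0,0,0,0,0,0,0,0]' 20; python3 -c "
from h import *
im=snap('top','t9.png');sc=snap('scene','s9.png')
A=cv2.resize(im[60:260,80:220],(350,500),interpolation=cv2.INTER_CUBIC)
B=cv2.resize(sc[230:420,200:430],(400,330),interpolation=cv2.INTER_CUBIC)
C=cv2.resize(im[215:290,365:465],(400,300),interpolation=cv2.INTER_CUBIC)
D=cv2.resize(sc[110:200,180:290],(360,295),interpolation=cv2.INTER_CUBIC)
W=np.zeros((600,760,3),np.uint8);W[:500,:350]=A;W[:300,360:760]=C;W[300:595,360:720]=D
cv2.imwrite('pics/c9.png',W);cv2.imwrite('pics/c9b.png',B);go(.47,-.33,.2,90)"
```

```text
clock: 36.1
position: [0.3971, 0.039, 0.265]
ee_rot: [2.277, 2.088, 0.089]
force: [0.2, -0.3, -0.1]
width: 0.332
after turn: [-9.36  1.8   1.64] turn -0.79 | pos [0.398 0.045 0.266] yaw 85.3 tilt [ 0.078  0.004 -0.997] w mm 23.6 F [-0.2  0.3 -0.4] t 36.2
```

View pics/c9.png

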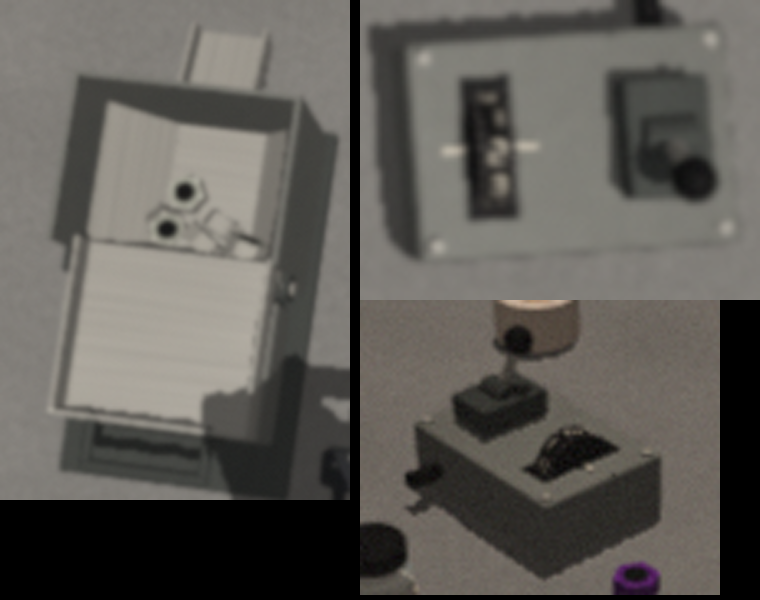

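The tray is down and empty. Now I unroll the thumbwheel's rim from both cameras to read the digit.

```bash
cat > dial.py <<'E'
from h import *
import sys
yw=np.deg2rad(4.9); u=np.array([np.cos(yw),np.sin(yw),0]); v=np.array([-u[1],u[0],0])
C=np.array([.4708,-.3283,.052])
def unroll(n,im,A=1.3,S=8):
    a=np.arange(A,-A,-1/34/S) # first row = away from robot (+x)
    w=np.arange(13,-13,-1/S)/1e3
    aa,ww=np.meshgrid(a,w,indexing="ij")
    P=C+.034*np.sin(aa)[...,None]*u+ww[...,None]*v+np.array([0,0,.034])*np.cos(aa)[...,None]
    q=proj(n,P.reshape(-1,3)).astype(np.float32).reshape(*aa.shape,2)
    return cv2.remap(im,q[...,0],q[...,1],cv2.INTER_CUBIC),a
if __name__=="__main__":
    o=[]
    for n in("top","scene"):
        ims=np.mean([snap(n).astype(float) for _ in range(4)],0).astype(np.uint8)
        r,a=unroll(n,ims); r=cv2.convertScaleAbs(r,alpha=1.6)
        for k in range(-2,3):
            i=np.argmin(abs(a-k*.6283)); r[i,:12]=(0,0,255)
        o.append(np.pad(r,((0,0),(0,40),(0,0))))
        np.save("pics/"+n+"_unroll.npy",r)
    cv2.imwrite("pics/"+sys.argv[1],cv2.resize(np.hstack(o),None,fx=.85,fy=.85))
    print(o[0].shape)
E
python3 dial.py d1.png
```

```text
(708, 248, 3)
```

View pics/d1.png

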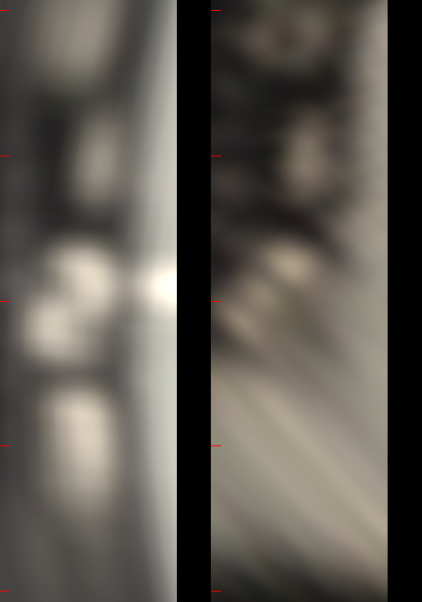

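The unrolled rim reads, from far to near: 0 (ring), 1 (narrow), 2 centred on the mark, then 3. So the dial is at 2, about 1.26 rad, and needs +3 digits, roughly 64 mm of rim travel. The gripper body would reach the lever ball in a side pinch, so I stroke the top with closed fingertips, jaws along the rolling direction.

```bash
cat > tip.py <<'E'
from dial import *
def tip(xp,h,psi=94.9):
    "tool shift to put the fingertips at x'=xp (m from dial top), h above the rim top"
    s=observe(); Rm=R.from_rotvec(s["ee_rot"]).as_matrix(); yaw=np.rad2deg(np.arctan2(Rm[1,0],Rm[0,0]))
    p=s["position"]+.025*Rm[:,2]; t=C+np.array([0,0,.034+h])+xp*u
    d=R.from_euler("z",psi-yaw,degrees=True).apply(Rm.T).T if False else (R.from_euler("z",psi-yaw,degrees=True).as_matrix()@Rm)
    print("shift",(d.T@(t-p)/.04).round(2),"turn",round((yaw-psi)/6,2),"| tip x',y',h mm",[round(float(q)*1e3,1) for q in((p-C)@u,(p-C)@v,p[2]-.086)],"tilt",Rm[:,2].round(3),"F",s["force"].round(1),"t",round(s["clock"],1))
if __name__=="__main__": tip(float(sys.argv[1]),float(sys.argv[2]))
E
python3 -m jog '[0,0,0,0,-0.8,0,0,0,0,-0.8,0,0,0,0,0]'; python3 tip.py -.014 .04
```

```text
clock: 36.85
position: [0.3983, 0.0494, 0.2653]
ee_rot: [2.07, 2.291, 0.088]
force: [-0.1, -0.4, 0.3]
width: 0.004
shift [-9.56  0.38  2.91] turn 0.15 | tip x',y',h mm [-38.0, 382.5, 154.4] tilt [ 0.077  0.007 -0.997] F [-0.1 -0.4  0.3] t 36.9
```

```bash
python3 -m jog '[0,-0.95,0,0,0.1,0,-0.95,0,0,0,0,-0.95,0,0,0,0,-0.95,0,0,0,0,-0.95,0,0,0,0,-0.95,0,0,0,0,-0.95,0.1,0.3,0,0,-0.95,0.1,0.4,0,0,-0.95,0.1,0.6,0,0,-0.9,0.1,0.6,0,0,0,0,0.5,0,0,0,0,0,0,0,0,0,0,0]'; python3 tip.py -.014 .006
```

```text
clock: 37.93
position: [0.4593, -0.3308, 0.1727]
ee_rot: [2.105, 2.251, 0.094]
force: [0.3, -0.1, 1.0]
width: 0.003
shift [ 0.04 -0.23  1.38] turn -0.18 | tip x',y',h mm [-9.6, -1.6, 61.8] tilt [ 0.084  0.005 -0.996] F [ 0.3 -0.1  1. ] t 37.9
```

```bash
python3 -m jog '[0,0.04,-0.2,0.5,-0.18,0,0,0,0.5,0,0,0,0,0.25,0,0,0,0,0,0,0,0,0,0,0]'; python3 tip.py -.014 .0
```

```text
clock: 38.35
position: [0.4588, -0.3263, 0.1265]
ee_rot: [2.079, 2.267, 0.096]
force: [-0.0, -0.5, 0.8]
width: 0.004
shift [-0.07 -0.14  0.38] turn 0.01 | tip x',y',h mm [-9.6, 2.9, 15.6] tilt [ 0.089  0.003 -0.996] F [-0.  -0.5  0.8] t 38.4
```

```bash
python3 -m jog '[0,-0.05,-0.15,0.2,0,0,0,0,0.1,0,0,0,0,0.05,0,0,0,0,0,0]'; python3 tip.py -.014 .0;  python3 -m jog '[0,0,0,0.07,0,0,0,0,0.05,0]'; python3 tip.py -.014 .0
```

```text
clock: 38.68
position: [0.4557, -0.3292, 0.1149]
ee_rot: [2.075, 2.264, 0.096]
force: [0.7, 0.2, -1.0]
width: 0.004
shift [-0.   -0.04  0.1 ] turn 0.01 | tip x',y',h mm [-12.8, 0.2, 4.0] tilt [ 0.093 -0.001 -0.996] F [ 0.7  0.2 -1. ] t 38.7
clock: 38.85
position: [0.4566, -0.3296, 0.1107]
ee_rot: [2.074, 2.263, 0.096]
force: [-0.5, 0.2, -0.4]
width: 0.006
shift [ 0.01 -0.05 -0.01] turn 0.01 | tip x',y',h mm [-11.9, -0.3, -0.2] tilt [ 0.094 -0.001 -0.996] F [-0.5  0.2 -0.4] t 38.9
```

```bash
python3 -m jog '[0,0,0,0.03,0,0,0,0,0.04,0]'; python3 tip.py -.014 .0;python3 -m jog '[0,0,0,0.05,0]'; python3 tip.py -.014 .0
```

```text
clock: 39.02
position: [0.4572, -0.3298, 0.1082]
ee_rot: [2.074, 2.262, 0.096]
force: [-8.7, 3.2, 27.4]
width: 0.003
shift [ 0.01 -0.06 -0.07] turn 0.01 | tip x',y',h mm [-11.4, -0.6, -2.6] tilt [ 0.095 -0.002 -0.996] F [-8.7  3.2 27.4] t 39.0
clock: 39.1
position: [0.4573, -0.33, 0.1079]
ee_rot: [2.074, 2.261, 0.095]
force: [-15.5, 6.7, 43.3]
width: 0.006
shift [ 0.02 -0.06 -0.08] turn 0.0 | tip x',y',h mm [-11.2, -0.8, -3.0] tilt [ 0.094 -0.003 -0.996] F [-15.5   6.7  43.3] t 39.1
```

```bash
python3 -m jog '[0,0,0.1,0,0,0,0,0.15,0.01,0]'; python3 tip.py 0 .0;python3 -m jog '[0,0,0.15,0.01,0,0,0,0.15,0.01,0]'; python3 tip.py 0 .0
```

```text
clock: 39.27
position: [0.4655, -0.329, 0.1107]
ee_rot: [2.076, 2.261, 0.091]
force: [-2.3, 2.9, 9.8]
width: 0.006
shift [0.01 0.08 0.  ] turn -0.01 | tip x',y',h mm [-3.1, -0.5, -0.2] tilt [ 0.092 -0.004 -0.996] F [-2.3  2.9  9.8] t 39.3
clock: 39.43
position: [0.4777, -0.3281, 0.112]
ee_rot: [2.076, 2.26, 0.09]
force: [-0.4, -0.4, 1.0]
width: 0.007
shift [ 0.02 -0.23  0.01] turn -0.01 | tip x',y',h mm [9.2, -0.7, 1.1] tilt [ 0.092 -0.005 -0.996] F [-0.4 -0.4  1. ] t 39.4
```

```bash
python3 -m jog '[0,0,0.1,0.04,0,0,0,0.1,0.04,0,0,0,0,-0.3,0,0,0,-0.3,-0.2,0,0,0,-0.4,0,0,0,0,0,0,0]'; python3 tip.py -.014 .0
```

```text
clock: 39.93
position: [0.4566, -0.3287, 0.1279]
ee_rot: [2.073, 2.264, 0.091]
force: [-1.7, -0.0, -0.1]
width: 0.005
shift [-0.01 -0.09  0.42] turn 0.02 | tip x',y',h mm [-11.9, 0.5, 17.0] tilt [ 0.092 -0.003 -0.996] F [-1.7 -0.  -0.1] t 39.9
```

```bash
python3 -m jog '[0,0,-0.09,0.3,0,0,0,0,0.15,0,0,0,0,0.04,0]'; python3 tip.py -.014 .0; python3 -m jog '[0,0,0.1,0.02,0,0,0,0.15,0.03,0]'; python3 tip.py -.014 .0; python3 -m jog '[0,0,0.15,0.03,0,0,0,0.15,0.03,0]'; python3 tip.py -.014 .0
```

```text
clock: 40.18
position: [0.4532, -0.3308, 0.1102]
ee_rot: [2.074, 2.259, 0.09]
force: [0.2, -0.3, 0.8]
width: 0.005
shift [ 0.03  0.04 -0.02] turn -0.01 | tip x',y',h mm [-15.4, -1.3, -0.7] tilt [ 0.094 -0.006 -0.996] F [ 0.2 -0.3  0.8] t 40.2
clock: 40.35
position: [0.4622, -0.3305, 0.1096]
ee_rot: [2.077, 2.258, 0.088]
force: [-10.6, 3.8, 33.3]
width: 0.005
shift [ 0.04 -0.18 -0.05] turn -0.03 | tip x',y',h mm [-6.5, -1.8, -1.3] tilt [ 0.091 -0.007 -0.996] F [-10.6   3.8  33.3] t 40.4
clock: 40.52
position: [0.4773, -0.3291, 0.1117]
ee_rot: [2.075, 2.256, 0.089]
force: [0.5, 0.5, 0.3]
width: 0.004
shift [ 0.04 -0.57 -0.03] turn -0.02 | tip x',y',h mm [8.7, -1.8, 0.8] tilt [ 0.094 -0.008 -0.995] F [0.5 0.5 0.3] t 40.5
```

```bash
python3 -m jog '[0,0,0,-0.6,0,0,0,0,-1,0,0,0,-0.5,-0.6,0,0,1,-0.3,0,0,0,1,0,0,0,0,1,0,0,0,0,1,0,0,0,0,1,0,0,0,0,0,0,0,0]'; python3 dial.py d2.png
```

```text
clock: 41.27
position: [0.4294, -0.1248, 0.2025]
ee_rot: [2.065, 2.248, 0.101]
force: [-0.1, 0.5, 0.7]
width: 0.004
(708, 248, 3)
```

View pics/d2.png

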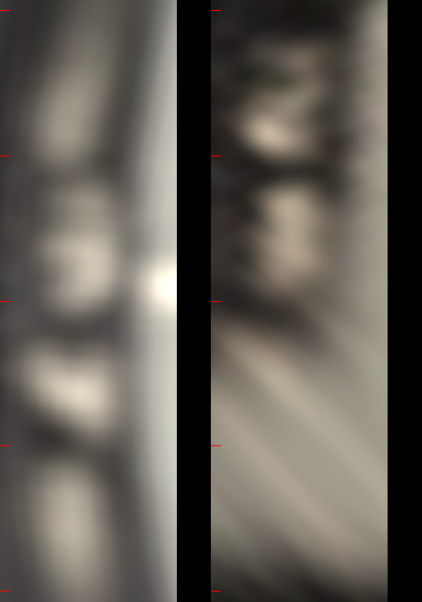

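Top: digit bands now sit at rows 245 and 390. Scene: a 2-like digit is at row 95, with the next at 235. So the dial is at about 3.4 (the 3 is 0.39 digit past the marks), which fits a rim travel of about 30 mm. It needs about 34 mm more.

```bash
python3 tip.py -.014 .015; python3 -m jog '[0,-1,0.2,0,0,0,-1,0.2,0,0,0,-1,0,0.3,0,0,-1,0,0.3,0,0,-0.9,0,0.3,0,0,0,0,0,0,0,0,0,0,0]'; python3 tip.py -.014 .0
```

```text
shift [-4.88 -0.01  2.  ] turn -0.12 | tip x',y',h mm [-22.1, 196.9, 90.6] tilt [ 0.108 -0.013 -0.994] F [-0.5 -0.7 -0.4] t 41.7
clock: 42.25
position: [0.4633, -0.3401, 0.1695]
ee_rot: [2.082, 2.229, 0.097]
force: [-0.2, 1.1, 0.5]
width: 0.004
shift [ 0.33 -0.36  1.43] turn -0.18 | tip x',y',h mm [-5.8, -11.7, 58.7] tilt [ 0.109 -0.015 -0.994] F [-0.2  1.1  0.5] t 42.2
```

```bash
python3 -m jog '[0,0.3,-0.35,0.4,-0.15,0,0,0,0.5,0,0,0,0,0.3,0,0,0,0,0.1,0,0,0,0,0,0]'; python3 tip.py -.014 .0
```

```text
clock: 42.67
position: [0.4524, -0.3316, 0.1139]
ee_rot: [2.071, 2.24, 0.096]
force: [0.2, 0.3, 1.2]
width: 0.008
shift [0.06 0.04 0.08] turn -0.08 | tip x',y',h mm [-15.9, -2.4, 3.0] tilt [ 0.108 -0.015 -0.994] F [0.2 0.3 1.2] t 42.7
```

```bash
python3 -m jog '[0,0.06,0,0.09,0,0,0,0,0.05,0,0,0,0,0.0,0]'; python3 tip.py -.014 .0; python3 -m jog '[0,0,0.1,0.04,0,0,0,0.12,0.03,0]'; python3 tip.py -.014 .0
```

```text
clock: 42.92
position: [0.4536, -0.3288, 0.1094]
ee_rot: [2.069, 2.239, 0.096]
force: [-0.5, -0.3, 0.1]
width: 0.008
shift [-0.01  0.02 -0.03] turn -0.08 | tip x',y',h mm [-14.4, 0.4, -1.4] tilt [ 0.11  -0.015 -0.994] F [-0.5 -0.3  0.1] t 42.9
clock: 43.08
position: [0.4624, -0.3286, 0.1097]
ee_rot: [2.07, 2.238, 0.094]
force: [-9.4, 6.7, 33.6]
width: 0.007
shift [ 0.   -0.2  -0.05] turn -0.09 | tip x',y',h mm [-5.7, -0.2, -1.1] tilt [ 0.109 -0.017 -0.994] F [-9.4  6.7 33.6] t 43.1
```

```bash
python3 -m jog '[0,0,0.12,0.04,0]'; python3 tip.py -.014 .0; python3 -m jog '[0,0,0.12,0.04,0]'; python3 tip.py -.014 .0;python3 -m jog '[0,0,0.12,0.04,0]'; python3 tip.py -.014 .0
```

```text
clock: 43.17
position: [0.4687, -0.3279, 0.1109]
ee_rot: [2.068, 2.236, 0.095]
force: [-3.7, 4.4, 17.8]
width: 0.004
shift [ 0.   -0.36 -0.04] turn -0.08 | tip x',y',h mm [0.6, -0.1, 0.1] tilt [ 0.111 -0.018 -0.994] F [-3.7  4.4 17.8] t 43.2
clock: 43.25
position: [0.4749, -0.3273, 0.1116]
ee_rot: [2.066, 2.235, 0.096]
force: [-0.8, 1.1, 1.2]
width: 0.005
shift [ 0.   -0.52 -0.04] turn -0.08 | tip x',y',h mm [7.0, -0.1, 0.7] tilt [ 0.113 -0.019 -0.993] F [-0.8  1.1  1.2] t 43.2
clock: 43.33
position: [0.481, -0.327, 0.1116]
ee_rot: [2.064, 2.234, 0.096]
force: [0.3, 0.5, -0.1]
width: 0.002
shift [ 0.01 -0.67 -0.06] turn -0.08 | tip x',y',h mm [13.1, -0.3, 0.8] tilt [ 0.115 -0.02  -0.993] F [ 0.3  0.5 -0.1] t 43.3
```

```bash
python3 -m jog '[0,0,0,-0.3,0,0,0,-0.3,0,0,0,0,-0.3,0,0,0,0,0,0.1,0,0,0,0,0,0]'; python3 tip.py -.009 -.001
```

```text
clock: 43.75
position: [0.4554, -0.329, 0.1187]
ee_rot: [2.062, 2.233, 0.097]
force: [-0.3, 0.9, -0.1]
width: 0.005
shift [0.01 0.06 0.23] turn -0.07 | tip x',y',h mm [-12.5, -0.1, 7.8] tilt [ 0.117 -0.022 -0.993] F [-0.3  0.9 -0.1] t 43.8
```

```bash
python3 -m jog '[0,0,0.06,0.15,0,0,0,0,0.08,0,0,0,0,0.02,0]'; python3 tip.py -.009 -.001; python3 -m jog '[0,0,0.12,0.03,0,0,0,0.12,0.04,0]'; python3 tip.py -.014 .0
```

```text
clock: 44.0
position: [0.458, -0.33, 0.1086]
ee_rot: [2.064, 2.231, 0.095]
force: [-10.5, 4.1, 28.0]
width: 0.005
shift [ 0.03  0.03 -0.03] turn -0.09 | tip x',y',h mm [-10.1, -1.4, -2.2] tilt [ 0.116 -0.023 -0.993] F [-10.5   4.1  28. ] t 44.0
clock: 44.17
position: [0.4682, -0.3292, 0.1106]
ee_rot: [2.064, 2.229, 0.093]
force: [-7.3, 8.1, 32.0]
width: 0.006
shift [ 0.04 -0.35 -0.05] turn -0.1 | tip x',y',h mm [0.2, -1.5, -0.2] tilt [ 0.116 -0.025 -0.993] F [-7.3  8.1 32. ] t 44.2
```

```bash
cp pics/top_unroll.npy pics/u2.npy; python3 -m jog '[0,0,0.1,0.03,0,0,0,0,-0.5,0,0,0,0,-1,0,0,0,-0.3,-0.6,0,0,1,-0.3,0,0,0,1,0,0,0,0,1,0,0,0,0,1,0,0,0,0,1,0,0,0,0,0,0,0,0]'; python3 dial.py d3.png; python3 -c "
import numpy as np
for f in('u2','top_unroll'):
  r=np.load('pics/'+f+'.npy').astype(float).mean(2)[:,20:140]; p=r.mean(1)
  print([int(x) for x in p[::14]])"
```

```text
clock: 45.0
position: [0.4273, -0.1236, 0.187]
ee_rot: [2.062, 2.222, 0.1]
force: [-1.3, 0.2, 0.0]
width: 0.001
(708, 248, 3)
[66, 68, 72, 77, 82, 87, 95, 102, 109, 113, 113, 113, 107, 95, 85, 84, 97, 109, 111, 118, 133, 145, 142, 139, 132, 119, 98, 79, 76, 94, 120, 147, 166, 166, 149, 119, 91, 74, 73, 86, 103, 119, 129, 132, 134, 133, 126, 119, 111, 102, 94]
[92, 93, 92, 90, 84, 78, 73, 71, 77, 92, 111, 129, 135, 130, 112, 91, 71, 57, 58, 77, 107, 129, 134, 144, 158, 167, 161, 155, 142, 122, 99, 90, 100, 120, 128, 136, 145, 155, 160, 154, 137, 118, 106, 101, 102, 106, 105, 101, 97, 91, 86]
```

View pics/d3.png

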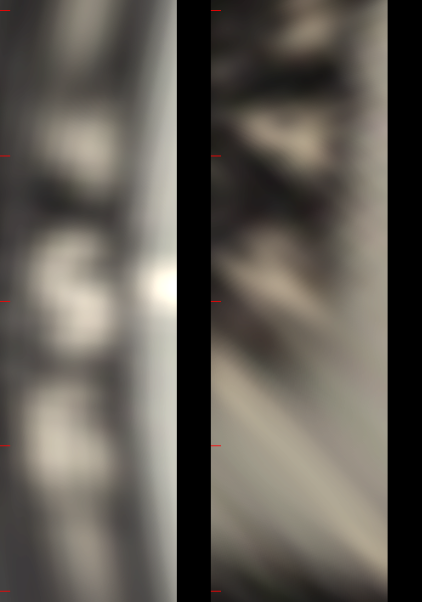

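The top view now shows a 5 (S-shape) at row 295, with 6 and a narrow 7 below it and 4 above. So it is on 5, within about 0.03 rad. A numeric check against the white marks:

```bash
cat > chk.py <<'E'
from dial import *
im=np.mean([snap("top").astype(float) for _ in range(6)],0).astype(np.uint8)
g=cv2.cvtColor(im,cv2.COLOR_BGR2GRAY)
# marks: map the box-top plane z=.06 round the dial, find white spots beside the wheel
S=8; xs=np.arange(25,-25,-1/S)/1e3; ys=np.arange(35,-35,-1/S)/1e3
X,Y=np.meshgrid(xs,ys,indexing="ij"); P=np.array([C[0],C[1],.06])+X[...,None]*u+Y[...,None]*v
q=proj("top",P.reshape(-1,3)).astype(np.float32).reshape(*X.shape,2)
t=cv2.remap(g,q[...,0],q[...,1],cv2.INTER_CUBIC)
for sgn in(1,-1):
    m=(t>150)&(Y*sgn>.012); w=np.where(m,t.astype(float)-140,0); print("mark x',y' mm",(X*w).sum()/w.sum()*1e3,(Y*w).sum()/w.sum()*1e3,m.sum())
r,a=unroll("top",im); r=cv2.cvtColor(r,cv2.COLOR_BGR2GRAY).astype(float)[:,24:150]
for k in(-1,0,1):
    b=r[(abs(a-k*.6283)<.314)]; aa=a[abs(a-k*.6283)<.314]; th=(b.max()+b.min())/2
    rows=np.where((b>th).sum(1)>4)[0]; w=np.clip(b-th*.8,0,None)
    print("digit",k,"extent mid",((aa[rows[0]]+aa[rows[-1]])/2-k*.6283).round(3),"height mm",(aa[rows[0]]-aa[rows[-1]])*34,"centroid",((aa[:,None]*w).sum()/w.sum()-k*.6283).round(3))
E
python3 chk.py
```

```text
mark x',y' mm 1.4969444742777358 25.008620180431745 3791
mark x',y' mm 1.4688868808341495 -20.84470605456654 3838
digit -1 extent mid -0.022 height mm 19.624999999999936 centroid 0.005
digit 0 extent mid 0.026 height mm 16.62499999999994 centroid 0.012
digit 1 extent mid 0.03 height mm 11.124999999999961 centroid 0.041
```

The marks sit at x' = +1.5 mm, so the 5 is within about 0.02 rad of square. Before the lever, one look at the hopper.

```bash
python3 -c "
from h import *
im=snap('top','t10.png');sc=snap('scene','s10.png')
A=cv2.resize(im[85:165,110:190],(400,400),interpolation=cv2.INTER_CUBIC)
B=cv2.resize(sc[250:400,200:350],(400,400),interpolation=cv2.INTER_CUBIC)
cv2.imwrite('pics/c10.png',cv2.convertScaleAbs(np.vstack([np.hstack([A,B]),cv2.resize(im,(267,200)).repeat(1,0)[:, :].copy() if 0 else np.hstack([cv2.resize(im,(267,200)),cv2.resize(sc,(267,200)),np.zeros((200,266,3),np.uint8)])]),alpha=1.4))"
python3 -m jog '[0,0,-1,-0.3,0,0,-1,-0.3,0,0,0,-1,0,0,0,0,-1,0,0,0,0,-1,0,0,0,0,-1,0,0,0,0,0,0,0,0]'
python3 -c "
from h import *
go(.412,-.430,.137)"
```

```text
clock: 46.38
position: [0.3853, -0.3389, 0.1998]
ee_rot: [2.059, 2.222, 0.095]
force: [-0.7, -1.1, 1.4]
width: 0.006
after turn: [-2.32  0.5   1.57] turn 0.0 | pos [ 0.385 -0.339  0.2  ] yaw 94.2 tilt [ 0.123 -0.029 -0.992] w mm 0.6 F [-0.7 -1.1  1.4] t 46.4
```

View pics/c10.png

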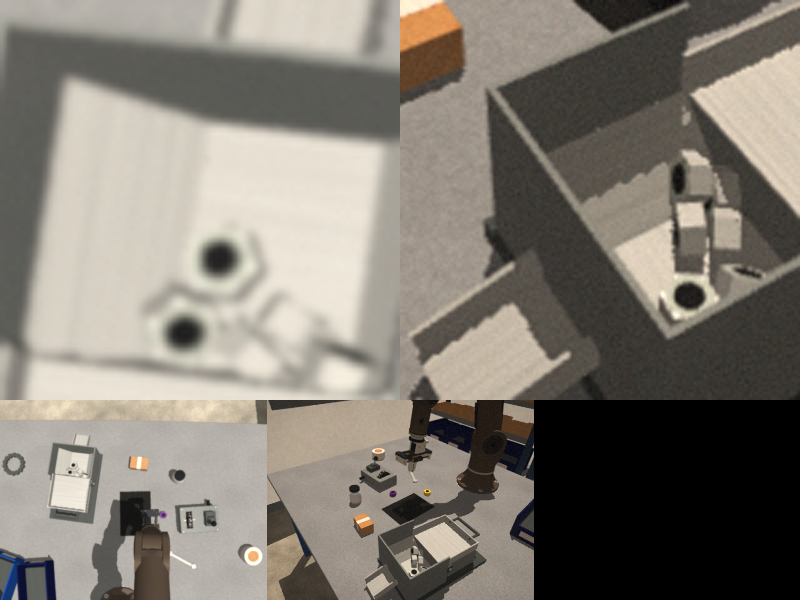

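Six nuts can be made out in the hopper. The tray is empty and down, and the mat is clear. Now the lever, approached from the robot's side.

```bash
python3 -m jog '[0,-0.9,0.2,0,0,0,-0.9,0.1,0,0,0,-0.5,0,0.4,0,0,0,0,0.5,0,0,0,0,0.2,0,0,0,0,0,0]'
python3 -c "
from h import *
go(.412,-.430,.137)"
```

```text
clock: 46.88
position: [0.4078, -0.4349, 0.1588]
ee_rot: [2.065, 2.216, 0.093]
force: [-0.1, 0.8, -0.1]
width: 0.008
after turn: [0.11 0.11 0.54] turn 0.0 | pos [ 0.408 -0.435  0.159] yaw 93.9 tilt [ 0.123 -0.031 -0.992] w mm 0.7 F [-0.1  0.8 -0.1] t 46.9
```

```bash
python3 -m jog '[0,0.13,-0.05,0.3,0,0,0,0,0.25,0,0,0,0,0,0,0,0,0.3,0.04,0,0,0,0.3,0.04,0]'
python3 -c "
from h import *
go(.47,-.427,.137)"; python3 -m jog '[0,0,0.25,0.03,0,0,0,0.25,0.03,0]'
python3 -c "
from h import *
go(.48,-.427,.137)"
```

```text
clock: 47.3
position: [0.4315, -0.4268, 0.1374]
ee_rot: [2.067, 2.218, 0.091]
force: [-4.5, -0.2, 4.8]
width: 0.005
after turn: [-0.07  0.96  0.01] turn 0.0 | pos [ 0.432 -0.427  0.137] yaw 93.9 tilt [ 0.12  -0.03  -0.992] w mm 0.5 F [-4.5 -0.2  4.8] t 47.3
clock: 47.47
position: [0.4543, -0.4255, 0.1391]
ee_rot: [2.066, 2.217, 0.09]
force: [-1.8, 1.0, 1.5]
width: 0.006
after turn: [-0.08  0.64  0.05] turn 0.0 | pos [ 0.454 -0.426  0.139] yaw 93.9 tilt [ 0.121 -0.032 -0.992] w mm 0.5 F [-1.8  1.   1.5] t 47.5
```

```bash
python3 -m jog '[0,0,0.25,0.06,0,0,0,0.2,0.05,0]'
python3 -c "
from h import *
go(.48,-.427,.137)"; python3 -m jog '[0,0,0.12,0.02,0]'
python3 -c "
from h import *
go(.48,-.427,.137)"; python3 -m jog '[0,0,0.1,0.02,0]'
python3 -c "
from h import *
go(.48,-.427,.137)"
```

```text
clock: 47.63
position: [0.4764, -0.4239, 0.1379]
ee_rot: [2.063, 2.217, 0.09]
force: [-21.1, -0.9, 7.8]
width: 0.004
after turn: [-0.08  0.08  0.02] turn 0.0 | pos [ 0.476 -0.424  0.138] yaw 94.0 tilt [ 0.122 -0.032 -0.992] w mm 0.4 F [-21.1  -0.9   7.8] t 47.6
clock: 47.72
position: [0.4772, -0.4242, 0.1372]
ee_rot: [2.07, 2.221, 0.081]
force: [-43.0, 5.3, 36.4]
width: 0.009
after turn: [-0.08  0.06  0.01] turn 0.0 | pos [ 0.477 -0.424  0.137] yaw 93.9 tilt [ 0.112 -0.032 -0.993] w mm 0.8 F [-43.    5.3  36.4] t 47.7
clock: 47.8
position: [0.4765, -0.4248, 0.1367]
ee_rot: [2.078, 2.224, 0.071]
force: [-25.2, 4.8, 25.0]
width: 0.007
after turn: [-0.06  0.08 -0.01] turn 0.0 | pos [ 0.477 -0.425  0.137] yaw 93.8 tilt [ 0.103 -0.032 -0.994] w mm 0.7 F [-25.2   4.8  25. ] t 47.8
```

At the stop. Back off, rise, clear the view and check everything once more.

```bash
python3 -m jog '[0,0,-0.4,0,0,0,0,-0.8,0,0,0,0,-0.5,-0.6,0,0,0,0,-1,0,0,0.5,0,-1,0,0,1,0,0,0,0,1,0,0,0,0,1,0,0,0,0,1,0,0,0,0,1,0,0,0,0,1,0,0,0,0,0,0,0,0]'; cp chk.py chk2.py; python3 chk.py; python3 -c "
from h import *
im=snap('top','t11.png');sc=snap('scene','s11.png')
A=cv2.resize(im[215:290,365:465],(400,300),interpolation=cv2.INTER_CUBIC)
D=cv2.resize(sc[110:200,180:290],(367,300),interpolation=cv2.INTER_CUBIC)
W=np.zeros((600,800,3),np.uint8);W[:300,:400]=A;W[:300,400:767]=D;W[300:,:400]=cv2.resize(im,(400,300));W[300:,400:]=cv2.resize(sc,(400,300))
cv2.imwrite('pics/c11.png',cv2.convertScaleAbs(W,alpha=1.3));s=observe();print(s['clock'],s['force'].round(1))"
```

```text
clock: 48.8
position: [0.3892, -0.1587, 0.2282]
ee_rot: [2.069, 2.216, 0.081]
force: [-0.2, 0.8, -0.3]
width: 0.005
mark x',y' mm 1.4933067347758953 25.00090556718912 3826
mark x',y' mm 1.477723294608943 -20.812779048846043 3866
digit -1 extent mid -0.022 height mm 19.624999999999936 centroid 0.004
digit 0 extent mid 0.026 height mm 16.62499999999994 centroid 0.011
digit 1 extent mid 0.028 height mm 11.249999999999961 centroid 0.041
49.2 [ 0.2 -0.1 -0.2]
```

View pics/c11.png

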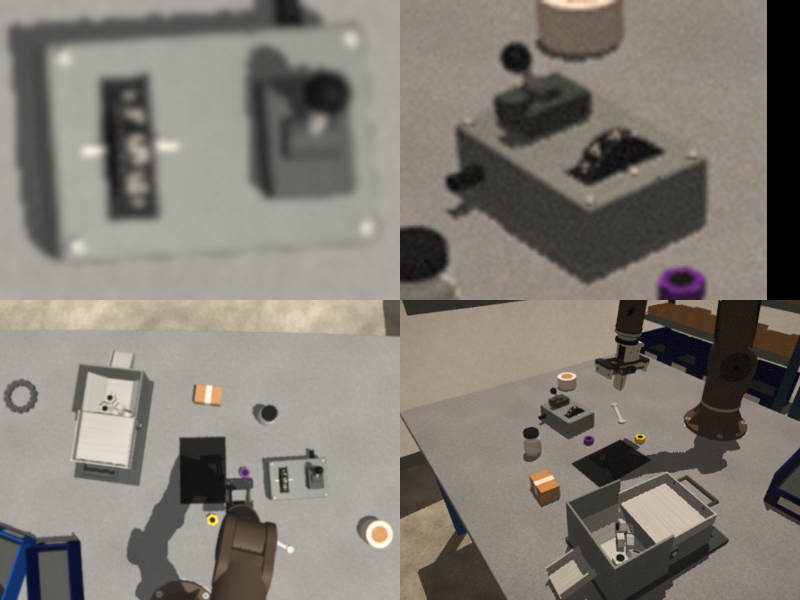

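The lever ball at (325,92) leans away, the 5 stands between the marks, the tray is down, and the bystanders are in place.

```bash
python3 -c "
from cell import *
print(sign_off())"
```

```text
the job is handed in; nothing more can be done
None
```

The job is done and handed in at about 49 s on the robot's clock, with the arm clear and the wrist force near zero.

- **Nuts:** All six steel nuts went into the tip tray. One had been knocked off the mat; I found it again and picked it up with the rest. I lifted the tray by its bar to about 1.2 rad, the nuts slid into the hopper, and I let the tray down again. It is empty and down, and I made out six nuts in the hopper, two of them partly hidden.
- **Thumbwheel:** I rolled it from 2 to 5 with closed fingertips. The last check put the 5 about 0.02 rad short of square, within what I could measure.
- **Start lever:** I pushed it over last, away from the robot, to its stop, and it stayed there.
- **Bystanders:** The carton, the jar and the purple and yellow look-alikes look unmoved.

Nothing failed in the last checks. The fingertips pressed at up to about 43 N on the wheel, and about 57 N in all on the lever at its stop. Both are under the 120 N wrist limit. I took the 40 N limit to apply only to the arm and gripper body.

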